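Stock the divided vanity-drawer insert

TASK

Stock the divided oak insert of the bathroom drawer: stand every round white-lidded jar on the counter upright in a cell of its own, and open the pink lid wide, fetch the pink razor refill from that box and stand it upright in a cell of its own too, then shut the pink lid fully. Keep the white and teal lids shut, leave the tumbler of cotton buds in its cell, and leave everything else where it is.

Things in the scene. Friction and masses are not known exactly. Their poses are not given: they have to be found in the camera images.
- jar1_center (a point): round jar with a white screw lid (lilac body, blush band), a plain upright cylinder 50 mm across and 66 mm tall, about 160 g, heavy at the base; this point is its centre, 33 mm above its underside; z is its axis, up. It stands on the counter somewhere between the insert and the row of boxes; it may be absent (None from the start).
- jar2_center (a point): round jar with a white screw lid (rose body, blush band), a plain upright cylinder 50 mm across and 66 mm tall, about 160 g, heavy at the base; this point is its centre, 33 mm above its underside; z is its axis, up. It stands on the counter somewhere between the insert and the row of boxes; it may be absent (None from the start).
- jar3_center (a point): round jar with a white screw lid (pale blue body, blush band), a plain upright cylinder 50 mm across and 66 mm tall, about 160 g, heavy at the base; this point is its centre, 33 mm above its underside; z is its axis, up. It stands on the counter somewhere between the insert and the row of boxes; it may be absent (None from the start).
- jar4_center (a point): round jar with a white screw lid (amber body, blush band), a plain upright cylinder 50 mm across and 66 mm tall, about 160 g, heavy at the base; this point is its centre, 33 mm above its underside; z is its axis, up. It stands on the counter somewhere between the insert and the row of boxes; it may be absent (None from the start).
- refill_center (a point): razor-blade refill: upright pink block with grey grooves, 30 mm (its x) by 18 mm (its y) by 40 mm tall, 50 g; this point is its centre, 20 mm above its underside; z up. It stands on the inner floor of the pink-lidded box, roughly in the middle.
- cell0 (a point): centre of the floor of one of the six square cells of the fixed light-oak insert (3 cells along its x by 2 along its y, 80 mm apart); each cell is 74 mm square inside, its floor is 6 mm above the counter and its 6 mm thick walls end 24 mm above that floor; axes are those of the insert, z up.
- cell1 (a point): centre of the floor of one of the six square cells of the fixed light-oak insert (3 cells along its x by 2 along its y, 80 mm apart); each cell is 74 mm square inside, its floor is 6 mm above the counter and its 6 mm thick walls end 24 mm above that floor; axes are those of the insert, z up.
- cell2 (a point): centre of the floor of one of the six square cells of the fixed light-oak insert (3 cells along its x by 2 along its y, 80 mm apart); each cell is 74 mm square inside, its floor is 6 mm above the counter and its 6 mm thick walls end 24 mm above that floor; axes are those of the insert, z up.
- cell3 (a point): centre of the floor of one of the six square cells of the fixed light-oak insert (3 cells along its x by 2 along its y, 80 mm apart); each cell is 74 mm square inside, its floor is 6 mm above the counter and its 6 mm thick walls end 24 mm above that floor; axes are those of the insert, z up.
- cell4 (a point): centre of the floor of one of the six square cells of the fixed light-oak insert (3 cells along its x by 2 along its y, 80 mm apart); each cell is 74 mm square inside, its floor is 6 mm above the counter and its 6 mm thick walls end 24 mm above that floor; axes are those of the insert, z up.
- cell5 (a point): centre of the floor of one of the six square cells of the fixed light-oak insert (3 cells along its x by 2 along its y, 80 mm apart); each cell is 74 mm square inside, its floor is 6 mm above the counter and its 6 mm thick walls end 24 mm above that floor; axes are those of the insert, z up.
- lid_pink (a joint): angle of the pink lid: 0 shut, grows as its front edge is lifted, upright at 1.57, stop at 1.9. The hinge is stiff: the lid stays at any angle it is left at; about 2 N at the knob moves it. It covers a fixed grey box, 104 mm (x, front to hinge) by 94 mm and 50 mm tall, walls 4 mm, inner floor 12 mm above the counter; the three boxes stand side by side, 100 mm apart, in any order, all with like knobs.
- lid_white (a joint): angle of the white lid: 0 shut, grows as its front edge is lifted, upright at 1.57, stop at 1.9. The hinge is stiff: the lid stays at any angle it is left at; about 2 N at the knob moves it. It covers a fixed grey box, 104 mm (x, front to hinge) by 94 mm and 50 mm tall, walls 4 mm, inner floor 12 mm above the counter; the three boxes stand side by side, 100 mm apart, in any order, all with like knobs.
- lid_teal (a joint): angle of the teal lid: 0 shut, grows as its front edge is lifted, upright at 1.57, stop at 1.9. The hinge is stiff: the lid stays at any angle it is left at; about 2 N at the knob moves it. It covers a fixed grey box, 104 mm (x, front to hinge) by 94 mm and 50 mm tall, walls 4 mm, inner floor 12 mm above the counter; the three boxes stand side by side, 100 mm apart, in any order, all with like knobs.
- lid_pink_handle (a point): centre of the head of the knob on the pink lid: a steel knob that sticks out forward from the middle of the lid's front edge, level with the lid; its head is a disc 26 mm across and 16 mm long (along the lid's x), centred 28 mm ahead of the lid's edge and 132 mm from the hinge, on a 10 mm stem; room all round it.
- lid_pink_hinge (a point): middle of the pink lid's hinge line, on the lid's underside at the far rim of its box, 58.5 mm above the counter; y is the hinge axis, and with the lid shut x points from the lid's front edge to the hinge and z up; the frame turns with the lid (a positive turn about y opens it).
- tumbler_a_center (a point): blue see-through tumbler of cotton buds, 50 mm across, 70 mm tall, standing in a cell of the insert; this point is its centre; it stays in that cell. One of the two tumblers is absent (None from the start).
- tumbler_b_center (a point): blue see-through tumbler of cotton buds, 50 mm across, 70 mm tall, standing in a cell of the insert; this point is its centre; it stays in that cell. One of the two tumblers is absent (None from the start).
- carton_green_center (a point): bystander: green carton, 45 by 45 by 60 mm tall; its centre. Stands among the jars.
- soap_bar_center (a point): bystander: cream bar of soap, 60 by 45 by 26 mm; its centre. Lies among the jars.
- lotion: bystander: blush lotion bottle, 68 mm across, 103 mm tall; origin under its centre. At the back of the counter.
- carton_pink: bystander: pink carton, 70 by 120 by 90 mm tall; origin under its centre. At the back.
- hairbrush: bystander: wooden hairbrush lying bristles down at the back, 180 mm long, 30 mm tall; origin under its middle.
Things that resemble listed ones, but are neither listed nor needed, are in the scene too. Leave any black or purple look-alike of the part that bears tumbler_a_center alone.

How it is judged:
By the outcome, as a careful person would: the job done as asked, in the order asked, and still so for the second after the job is handed in, with the robot touching nothing.
Of tumbler_a, tumbler_b only 1 to 1 are there at a start; the rules pass over those that are not, and their reading is None.
Of jar1, jar2, jar3, jar4 only 2 to 4 are there at a start; the rules pass over those that are not, and their reading is None.
At some moment in a run one of jar1, jar2, jar3, jar4 may be knocked a few centimetres aside while the robot is not near it.
It also fails if it takes over 210 s, if anything falls off the work surface, if the arm or the gripper's body presses on something with over 40 N, if the wrist force passes 120 N, or if a joint passes its speed limit or range.

ROBOT

A 6-joint arm with a two-finger parallel gripper is mounted at the origin on the work surface. World frame = base frame: x ahead of the robot, y to its left, z up, the work surface at z = 0. Lengths are in mm, angles in rad, forces in N, time in s.
With the tool pointing down it reaches from about 325 to 850 mm from the base axis. Payload 15.5 kg.
Tool frame: the origin (TCP) lies between the finger pads; the fingertips stand 17 mm ahead of it and the grasp point (between the pads) lies 2 mm behind it; y points along the fingers, x is the direction in which the jaws open and shut, and the axes are right-handed (so a half turn about y gives the same grasp; the last joint's range is limited). The gripper opens to 91 mm and grips with 3 to 60 N. Pads are 32 mm wide; open, the fingers measure 118 mm over their backs; the gripper's body (76 mm by 178 mm) begins 60 mm behind the grasp point.
Start: joints at [1.147, 0.494, 1.345, -0, 1.302, -0.096], TCP at [201.813, 591.522, 230.915] pointing down, gripper open.
Joint ranges: [-2.91, 2.91], [-0.82, 2.16], [0.22, 2.67], [-1.22, 4.37], [0.12, 2.79], [-3.08, 3.08]. Speed limits (rad/s): [1.89, 1.89, 2.57, 3.01, 3.01, 3.01].

INTERFACE

Orientations are given as a rotation vector (axis times angle).
In Python, from rig import * gives the robot as it stands. The module is installed in compiled form; this text tells all that it offers.
- The arm moves only by the tool step_arm, never from a script. Its arguments are lists of equal length, an entry for each row: "slide": the shift along the world's x, y, z as a fraction of full scale, a list of three; "turn": the turn, a rotation vector about the world's x, y, z as a fraction of full scale, a list of three; "gripper": the closure, from 0 (fully open) to 1 (shut). In form: {"slide": [[dx, dy, dz], ...], "turn": [[wx, wy, wz], ...], "gripper": [gripper, ...]}. A call has 1 to 8 rows; each row is the pose to reach, as a shift and turn from the pose commanded when the call began; what a row does not reach only later rows make up. Full scale, the value 1, is 15 cm for a shift and 30 degrees for a turn. A row lasts 1/8 s, in which the tool goes at most 62.5 mm and 10.7 degrees, less where a joint would pass 70% of its speed; a pose out of reach is approached as far as the arm can. A call with a number of a shift or a turn outside -1 to 1 is refused whole. A call with a gripper value outside its range is refused whole. The fingers move at their own pace and stop on an object; the grip force is fixed at half the most. Time passes only in rows, so rows that repeat a pose let the fingers close. It gives the time, the measured TCP pose, the force and the opening at its end, in the units of the state.
- read_state(): the state, without advancing time (a new reading comes with each control period).
- snapshot(name): name is "scene" or "top"; returns a dict with "pixels" (384x512x3 uint8, red, green, blue), "fx", "fy", "cx", "cy" (pixels), "dist" ([k1, k2, p1, p2, k3] as OpenCV has them; the pictures are not rectified), "extrinsics" (4x4, takes a point from camera to world coordinates). Camera axes: x right, y down, z forward; pixel columns grow to the right and rows downward; lengths in mm; the calibration is good to about 2 mm. A picture is of the moment at which its call begins. There is no depth.
- sign_off(): hands the job in, once; it reports no verdict.
Trained networks look in a picture, given as the dict that the camera call returned (one of the last four; its "shot" number tells which), for a name from the list of things; names that differ only in an ending like _2 or _b are one class to them, and where a whole thing is asked for, a point or a joint stands for the part that bears it (a point fixed in the world has none). Each returns a list of dicts, best first, with "score" (0 to 1); they miss things now and then, are a little off and sometimes report something else, mostly with a low value. They report only what shows in the picture. A call takes as long as a camera call. They do not tell look-alikes from the thing itself.
- look_for(picture, query): "extent" ([centre column, centre row, width, height] in pixels, round what is visible of it).
- place_of(picture, query): "centre" ([column, row] in pixels: a listed point, or the origin of a listed thing).
The state is a dict: "clock": time; "joints": joint angles; "joint_vel": joint speeds; "effort": joint torques, N m; "position": TCP position; "orientation": TCP orientation; "ft_force": force on the tool from outside, world axes, zero at the start; "wrist_torque": the same for the moment, N m; "finger_gap": opening from 0.0 (shut) to 1.0 (fully open).
Only numpy, scipy, OpenCV 4.12 (cv2) and the standard library are available. Lean on these libraries where they do the work, as an engineer would, in place of code of your own. Each camera call takes 0.05 s, during which the arm holds its last target.

## Working session

There is one attempt and no reset: what is moved stays moved. The work goes in short steps, Python scripts to look and compute and a tool call to move; the robot and the scene stay as the last step left them, time stands still between calls to the robot, and variables do not carry over. Pictures are saved under pics/ and viewed, and the job is handed in when it is done.

Besides the shell and the picture viewer there is one more tool, called after ">>>" as a command line: name --argument value ..., lists and objects as JSON in quotes. step_arm: Moves the arm, as the interface text tells. Shift numbers are shares of 15 cm and turn numbers shares of 30 degrees, none past 1 either way. Its arguments: {"type":"object","properties":{"slide":{"type":"array","items":{"type":"array","items":{"type":"number","minimum":-1,"maximum":1}}},"turn":{"type":"array","items":{"type":"array","items":{"type":"number","minimum":-1,"maximum":1}}},"gripper":{"type":"array","items":{"type":"number"}}},"required":["slide","turn","gripper"]}

```bash
mkdir -p pics; cat > h.py <<'E'
from rig import *
import numpy as np, cv2
def save(p,n): cv2.imwrite(f'pics/{n}.png',cv2.cvtColor(p['pixels'],cv2.COLOR_RGB2BGR))
def ray(p,uv):
    K=np.array([[p['fx'],0,p['cx']],[0,p['fy'],p['cy']],[0,0,1.]])
    q=cv2.undistortPoints(np.array([[uv]],float),K,np.array(p['dist'],float))[0,0]
    T=np.array(p['extrinsics']); return T[:3,3],T[:3,:3]@np.array([q[0],q[1],1.])
def atz(p,uv,z):
    o,d=ray(p,uv); return o+d*(z-o[2])/d[2]
def tri(a,ua,b,ub):
    A=[];B=[]
    for p,u in((a,ua),(b,ub)):
        o,d=ray(p,u); d=d/np.linalg.norm(d); M=np.eye(3)-np.outer(d,d); A.append(M);B.append(M@o)
    A=np.vstack(A);B=np.hstack(B); x=np.linalg.lstsq(A,B,rcond=None)[0]
    return x, np.linalg.norm(A@x-B)
def proj(p,X):
    K=np.array([[p['fx'],0,p['cx']],[0,p['fy'],p['cy']],[0,0,1.]])
    T=np.linalg.inv(np.array(p['extrinsics']))
    r,_=cv2.Rodrigues(T[:3,:3]); return cv2.projectPoints(np.array(X,float).reshape(-1,3),r,T[:3,3],K,np.array(p['dist'],float))[0][:,0]
E
python3 - <<'E'
from h import *
np.set_printoptions(precision=1,suppress=True)
a=snapshot('scene');b=snapshot('top');save(a,'s0');save(b,'t0')
print(read_state())
for p in(a,b): print(p['fx'],p['dist'],np.array(p['extrinsics']))
for q in ['jar1_center','refill_center','cell0','lid_pink','lid_white','lid_teal','lid_pink_handle','lid_pink_hinge','tumbler_a_center','carton_green_center','soap_bar_center']:
    for n,p in(('s',a),('t',b)):
        print(q,n,[(np.round(d['centre']).tolist(),round(d['score'],2)) for d in place_of(p,q)][:8])
E
```

```text
{'clock': 0.1, 'joints': array([ 1.1,  0.5,  1.3,  0. ,  1.3, -0.1]), 'joint_vel': array([ 0., -0., -0.,  0., -0.,  0.]), 'effort': array([  0. , -88. , -38.3,   0.1,   0. ,  -0. ]), 'position': array([201.7, 591.2, 230.4]), 'orientation': array([-1.3, -1. ,  1. ]), 'ft_force': array([-0.7, -0.4,  0.3]), 'wrist_torque': array([-0. ,  0. , -0.1]), 'finger_gap': 0.9996700567774507}
353.3441018879209 [-0.  0.  0.  0.  0.] [[   0.8    0.3   -0.4  972.1]
 [   0.5   -0.5    0.7 -646.3]
 [  -0.    -0.8   -0.6  645.7]
 [   0.     0.     0.     1. ]]
386.5926195072547 [-0.1  0.   0.   0.   0. ] [[  0.   -1.    0.1 498.3]
 [ -1.   -0.    0.   29.3]
 [ -0.   -0.1  -1.  970.6]
 [  0.    0.    0.    1. ]]
jar1_center s [([294.0, 158.0], 0.56)]
jar1_center t [([185.0, 213.0], 0.72), ([150.0, 211.0], 0.34)]
refill_center s [([281.0, 181.0], 0.58)]
refill_center t []
cell0 s [([318.0, 168.0], 0.95), ([287.0, 170.0], 0.86), ([266.0, 163.0], 0.83), ([295.0, 155.0], 0.63), ([274.0, 153.0], 0.59)]
cell0 t [([184.0, 210.0], 0.82), ([151.0, 212.0], 0.82), ([181.0, 178.0], 0.73), ([155.0, 243.0], 0.71), ([187.0, 243.0], 0.7), ([149.0, 178.0], 0.62)]Traceback (most recent call last):
  File "<stdin>", line 8, in <module>
ValueError: it knows: carton_green_center, carton_pink, cell, hairbrush, jar1_center, jar2_center, jar3_center, jar4_center, lid_pink_handle, lid_pink_hinge, lotion, refill_center, soap_bar_center, tumbler_a_cent
```

View pics/s0.png

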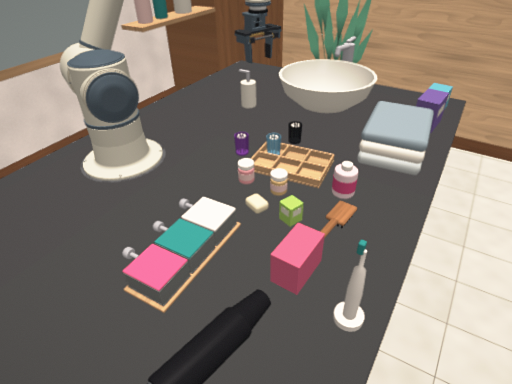

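View pics/t0.png

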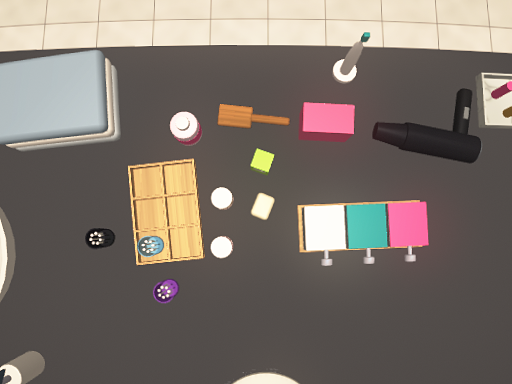

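```bash
python3 - <<'E'
from h import *
np.set_printoptions(precision=1,suppress=True)
a=snapshot('scene');b=snapshot('top')
print(read_state()['orientation'],read_state()['clock'])
for q in ['jar1_center','jar2_center','jar3_center','jar4_center','lid_pink_handle','lid_pink_hinge','tumbler_a_center','carton_green_center','soap_bar_center','carton_pink','lotion','hairbrush']:
    for n,p in(('s',a),('t',b)):
        print(q,n,[(np.round(d['centre']).tolist(),round(d['score'],2)) for d in place_of(p,q)][:8])
c=cv2.cvtColor(b['pixels'],cv2.COLOR_RGB2BGR)
cv2.imwrite('pics/t1.png',cv2.resize(c[60:270,120:420],None,fx=2.6,fy=2.6,interpolation=cv2.INTER_CUBIC))
c=cv2.cvtColor(a['pixels'],cv2.COLOR_RGB2BGR)
cv2.imwrite('pics/s1.png',cv2.resize(c[100:300,60:360],None,fx=2.6,fy=2.6,interpolation=cv2.INTER_CUBIC))
E
```

```text
[-1.3 -1.   1. ] 0.5
jar1_center s []
jar1_center t []
jar2_center s [([248.0, 173.0], 0.75), ([290.0, 207.0], 0.56)]
jar2_center t [([225.0, 245.0], 0.57)]
jar3_center s [([174.0, 277.0], 0.21)]
jar3_center t []
jar4_center s [([280.0, 183.0], 0.9), ([331.0, 226.0], 0.39)]
jar4_center t [([219.0, 196.0], 0.6)]
lid_pink_handle s [([126.0, 252.0], 0.66)]
lid_pink_handle t [([409.0, 261.0], 0.6)]
lid_pink_hinge s [([174.0, 276.0], 0.81)]
lid_pink_hinge t [([406.0, 202.0], 0.6)]
tumbler_a_center s [([243.0, 142.0], 0.77), ([297.0, 133.0], 0.77), ([272.0, 147.0], 0.67), ([344.0, 194.0], 0.2)]
tumbler_a_center t [([167.0, 290.0], 0.86), ([151.0, 247.0], 0.75), ([99.0, 238.0], 0.69)]
carton_green_center s [([293.0, 210.0], 0.74)]
carton_green_center t [([260.0, 163.0], 0.8), ([250.0, 121.0], 0.43)]
soap_bar_center s [([255.0, 204.0], 0.52)]
soap_bar_center t [([264.0, 205.0], 0.65)]
carton_pink s [([297.0, 270.0], 0.8)]
carton_pink t [([152.0, 242.0], 0.2)]
lotion s [([345.0, 191.0], 0.76), ([264.0, 164.0], 0.61)]
lotion t [([189.0, 133.0], 0.57), ([249.0, 120.0], 0.38)]
hairbrush s [([336.0, 227.0], 0.77)]
hairbrush t [([252.0, 120.0], 0.9)]
```

View pics/t1.png

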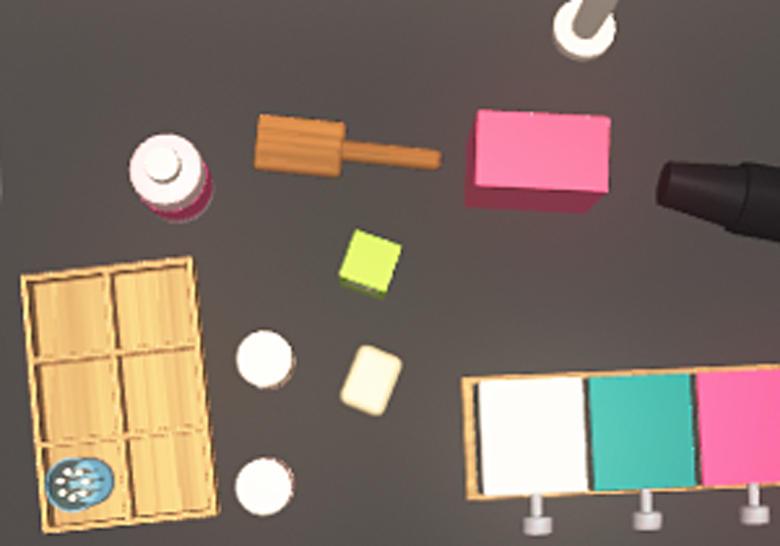

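View pics/s1.png

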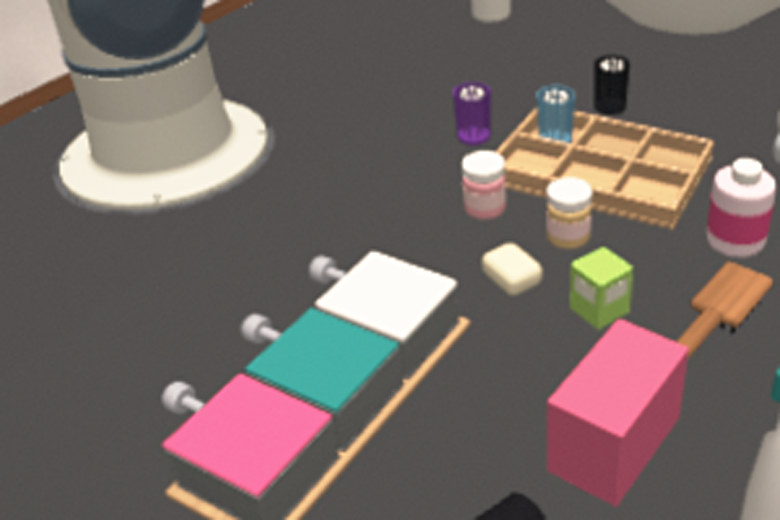

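```bash
python3 - <<'E'
from h import *
np.set_printoptions(precision=1,suppress=True)
a=snapshot('scene');b=snapshot('top')
T=lambda x,y:(x/2.6+119.7,y/2.6+59.7)
S=lambda x,y:(x/2.6+59.7,y/2.6+99.7)
print('amber',tri(b,T(265,359),a,S(569,187)),atz(b,T(265,359),66))
print('rose',tri(b,T(264,486),a,S(484,160)),atz(b,T(264,486),66))
C=[atz(b,T(*c),30) for c in [(22,275),(192,257),(217,515),(45,532)]]
print('ins',np.array(C))
print('knob',tri(b,(409.5,258),a,S(178,398)),[atz(b,u,64) for u in ((409.5,258),(368.5,260),(326.5,262))])
# lid corners pink in scene crop: left, top, right, bottom
for u,v in (((389,204),(245,378)),((424,202),(168,445)),((428,246),(256,493))):pass
print([atz(b,u,64)[:2] for u in ((389,204.5),(425,202.5),(428,245.5),(391,247.5))])
print([atz(a,S(*u),64)[:2] for u in ((245,376),(166,443),(254,492),(331,417))])
print('green',[atz(b,T(*c),60)[:2] for c in[(358,230),(401,245),(384,291),(340,276)]])
print('soap',[atz(b,T(*c),26)[:2] for c in[(368,344),(403,355),(375,415),(341,404)]])
c=cv2.cvtColor(b['pixels'],cv2.COLOR_RGB2BGR)
cv2.imwrite('pics/t2.png',cv2.resize(c[190:275,290:435],None,fx=5,fy=5,interpolation=cv2.INTER_CUBIC))
E
```

```text
amber (array([565.2, 107. ,  70.1]), np.float64(3.1438996502993852)) [563.6 106.2  66. ]
rose (array([451.4, 106.9,  70. ]), np.float64(3.2107364865076313)) [449.4 106.   66. ]
ins [[645.5 342.9  30. ]
 [662.8 179.7  30. ]
 [420.1 152.7  30. ]
 [402.2 315.2  30. ]]
knob (array([ 424.1, -338.7,   60.8]), np.float64(2.105005689554568)) [array([ 423.3, -338.5,   64. ]), array([ 419. , -239.6,   64. ]), array([ 414.5, -140.2,   64. ])]
[array([ 549.9, -290.3]), array([ 555.1, -378.6]), array([ 452.7, -384.3]), array([ 448.2, -293.8])]
[array([ 459.9, -289.9]), array([ 458.9, -380. ]), array([ 556.8, -377.8]), array([ 557.5, -287. ])]
green [array([683.1,  22.7]), array([669.4, -16.8]), array([626.8,  -1.3]), array([640.4,  38.9])]
soap [array([581.2,  12.5]), array([570.9, -20.5]), array([514.3,   5.7]), array([524.5,  37.6])]
```

View pics/t2.png

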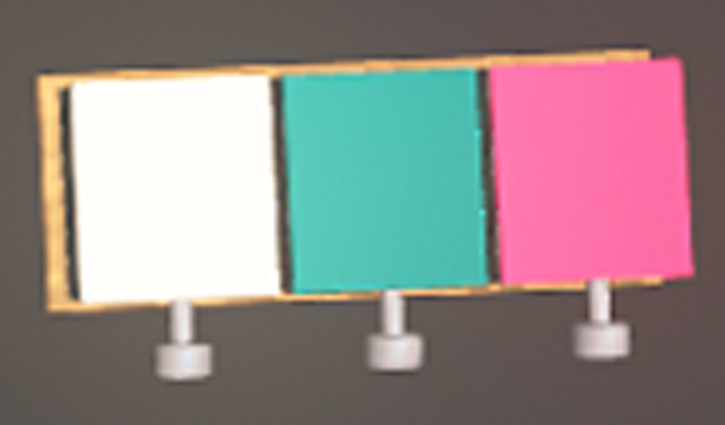

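```bash
cat >> h.py <<'E'
from scipy.spatial.transform import Rotation as R
def st():
    s=read_state(); M=R.from_rotvec(s['orientation']).as_matrix()
    print('t',round(s['clock'],2),'pos',np.round(s['position'],1),'jaw',np.round(M[:,0],3),'app',np.round(M[:,1],3),'F',np.round(s['ft_force'],1),'gap',round(s['finger_gap']*91,1),'q',np.round(s['joints'],2)); return s,M
def go(pos,jaw,app=(0,0,-1)):
    s,M=st(); jaw=np.array(jaw,float); app=np.array(app,float)
    app/=np.linalg.norm(app); jaw-=app*(jaw@app); jaw/=np.linalg.norm(jaw)
    for sg in(1,-1):
        D=np.c_[sg*jaw,app,np.cross(sg*jaw,app)]; r=R.from_matrix(D@M.T).as_rotvec()
        print('slide',np.round((np.array(pos)-s['position'])/150,3),'turn',np.round(np.degrees(r)/30,3))
E
python3 -c "
from h import *
go([450,106,200],[1,0,0])"
```

```text
t 1.8 pos [201.8 591.5 230.9] jaw [ 0.323  0.946 -0.   ] app [-0. -0. -1.] F [0.7 0.3 0.4] gap 90.9 q [ 1.15  0.49  1.35  0.    1.3  -0.1 ]
slide [ 1.655 -3.237 -0.206] turn [ 0.    -0.    -2.372]
slide [ 1.655 -3.237 -0.206] turn [0.    0.    3.628]
```

>>> step_arm --slide '[[0.28,-0.5,0],[0.55,-1,0],[0.55,-1,0],[0.55,-1,0]]' --turn '[[0,0,-0.4],[0,0,-0.8],[0,0,-0.8],[0,0,-0.8]]' --gripper '[0,0,0,0]'

```text
clock: 2.3
position: [285.5, 439.2, 231.2]
orientation: [-1.475, -0.64, 0.64]
ft_force: [0.3, 0.1, -0.2]
finger_gap: 1.004
```

>>> step_arm --slide '[[0.28,-0.5,0],[0.55,-1,0],[0.55,-1,0],[0.55,-1,0]]' --turn '[[0,0,-0.4],[0,0,-0.8],[0,0,-0.8],[0,0,-0.8]]' --gripper '[0,0,0,0]'

```text
clock: 2.8
position: [368.1, 290.0, 231.1]
orientation: [-1.548, -0.315, 0.314]
ft_force: [-0.2, 0.4, 0.5]
finger_gap: 1.001
```

>>> step_arm --slide '[[0.28,-0.5,0],[0.55,-1,0],[0.55,-1,0],[0.55,-1,0]]' --turn '[[0,0,-0.4],[0,0,-0.77],[0,0,-0.77],[0,0,-0.77]]' --gripper '[0,0,0,0]'

```text
clock: 3.3
position: [450.9, 140.5, 231.0]
orientation: [-1.571, 0.0, -0.002]
ft_force: [-0.3, 1.0, -0.8]
finger_gap: 0.999
```

```bash
python3 - <<'E'
from h import *
np.set_printoptions(precision=1,suppress=True)
go([450,106,150],[1,0,0])
a=snapshot('scene');b=snapshot('top');save(a,'s2');save(b,'t3')
E
```

```text
t 3.3 pos [450.9 140.5 231. ] jaw [ 1. -0.  0.] app [ 0.  0. -1.] F [-0.3  1.  -0.8] gap 90.9 q [ 0.2  0.3  1.7 -0.   1.1  0.2]
slide [-0.  -0.2 -0.5] turn [-0.  0.  0.]
slide [-0.  -0.2 -0.5] turn [ 0.  0. -6.]
```

View pics/t3.png

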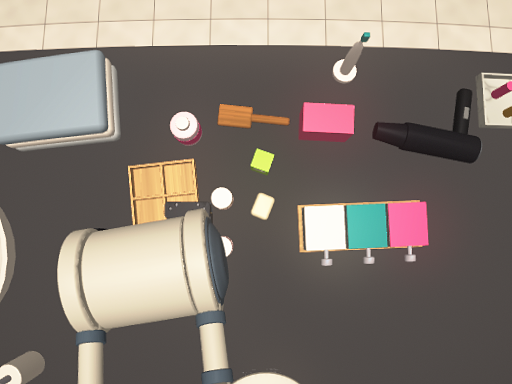

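View pics/s2.png

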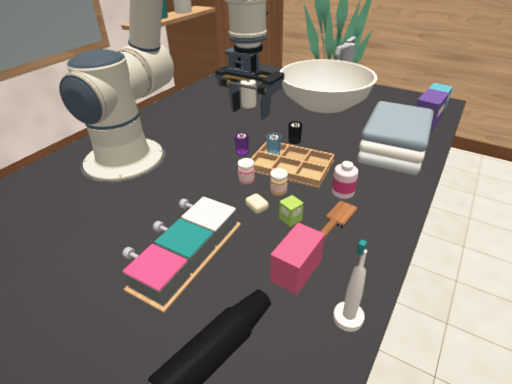

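>>> step_arm --slide '[[0,-0.23,0],[0,-0.23,-0.4],[0,-0.23,-0.8],[0,-0.23,-0.8]]' --turn '[[0,0,0],[0,0,0],[0,0,0],[0,0,0]]' --gripper '[0,0,0,0]'

```text
clock: 3.9
position: [446.5, 108.1, 108.4]
orientation: [-1.571, 0.003, 0.008]
ft_force: [0.9, -0.1, 1.8]
finger_gap: 0.999
```

>>> step_arm --slide '[[0,0,-0.2],[0,0,-0.43],[0,0,-0.43],[0,0,-0.43],[0,0,-0.43],[0,0,-0.43],[0,0,-0.43],[0,0,-0.43]]' --turn '[[0,0,0],[0,0,0],[0,0,0],[0,0,0],[0,0,0],[0,0,0],[0,0,0],[0,0,0]]' --gripper '[0,0,0,0.6,0.6,0.6,0.6,0.6]'

```text
clock: 4.9
position: [449.4, 107.0, 46.7]
orientation: [-1.571, -0.001, 0.001]
ft_force: [-0.1, 0.5, 8.6]
finger_gap: 0.544
```

```bash
python3 - <<'E'
from h import *
st()
E
```

```text
t 4.9 pos [449.4 107.   46.7] jaw [1.    0.001 0.   ] app [ 0.  0. -1.] F [-0.1  0.5  8.6] gap 49.5 q [0.1  0.57 1.93 0.   0.65 0.1 ]
```

>>> step_arm --slide '[[0,0,0.2],[0,0,0.5],[0.05,0.3,0.5],[0.05,0.61,0.5],[0.05,0.61,0.5],[0.05,0.61,0.5]]' --turn '[[0,0,0],[0,0,0],[0,0,0],[0,0,0],[0,0,0],[0,0,0]]' --gripper '[1,1,1,1,1,1]'

```text
clock: 5.65
position: [456.4, 198.3, 121.2]
orientation: [-1.571, -0.001, 0.002]
ft_force: [0.1, -1.0, -0.7]
finger_gap: 0.545
```

```bash
python3 - <<'E'
from h import *
go([457.5,199.1,53],[1,0,0])
a=snapshot('scene');
c=cv2.cvtColor(a['pixels'],cv2.COLOR_RGB2BGR)
cv2.imwrite('pics/s3.png',cv2.resize(c[60:260,160:400],None,fx=3,fy=3,interpolation=cv2.INTER_CUBIC))
E
```

```text
t 5.65 pos [456.4 198.3 121.2] jaw [ 1.     0.002 -0.001] app [-0.001 -0.    -1.   ] F [ 0.1 -1.  -0.7] gap 49.6 q [ 0.29  0.47  1.78 -0.    0.89  0.29]
slide [ 0.007  0.006 -0.454] turn [ 0.001 -0.002 -0.003]
slide [ 0.007  0.006 -0.454] turn [3.000e-03 1.000e-03 5.997e+00]
```

View pics/s3.png

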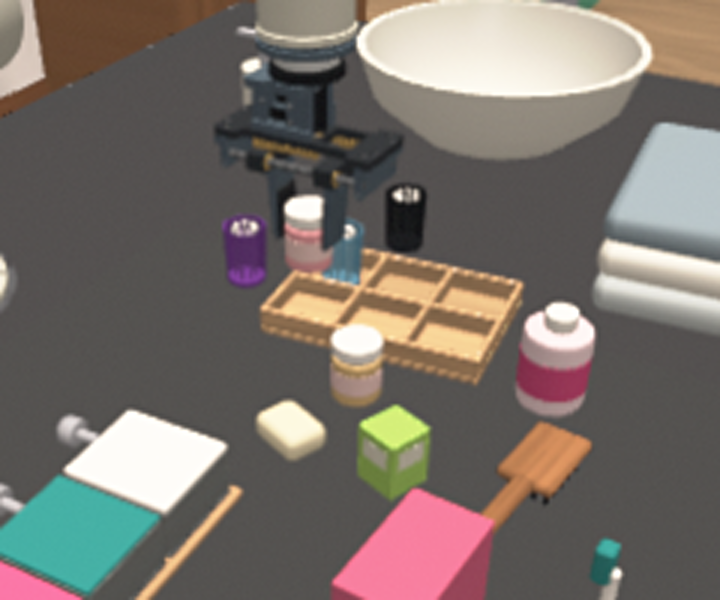

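>>> step_arm --slide '[[0,0,-0.25],[0,0,-0.4],[0,0,-0.45],[0,0,-0.45],[0,0,-0.45]]' --turn '[[0,0,0],[0,0,0],[0,0,0],[0,0,0],[0,0,0]]' --gripper '[1,1,1,1,1]'

```text
clock: 6.32
position: [457.3, 198.4, 54.6]
orientation: [-1.57, -0.001, -0.0]
ft_force: [-0.4, -0.0, -0.8]
finger_gap: 0.544
```

>>> step_arm --slide '[[0,0,0],[0,0,0],[0,0,0],[0,0,0.3],[0,0,0.7],[0,0,0.7]]' --turn '[[0,0,0],[0,0,0],[0,0,0],[0,0,0],[0,0,0],[0,0,0]]' --gripper '[0.2,0.2,0.2,0.2,0.2,0.2]'

```text
clock: 7.08
position: [458.9, 199.2, 162.8]
orientation: [-1.569, -0.006, -0.004]
ft_force: [-0.2, -0.1, -1.1]
finger_gap: 0.801
```

```bash
python3 - <<'E'
from h import *
go([564.5,106.5,46],[1,0,0])
a=snapshot('scene');b=snapshot('top')
c=cv2.cvtColor(a['pixels'],cv2.COLOR_RGB2BGR)
cv2.imwrite('pics/s4.png',cv2.resize(c[60:260,160:400],None,fx=3,fy=3,interpolation=cv2.INTER_CUBIC))
save(b,'t4')
E
```

```text
t 7.08 pos [458.9 199.2 162.8] jaw [1.    0.001 0.007] app [ 0.007  0.002 -1.   ] F [-0.2 -0.1 -1.1] gap 72.9 q [0.29 0.4  1.74 0.   0.99 0.29]
slide [ 0.704 -0.618 -0.778] turn [-0.004  0.013 -0.002]
slide [ 0.704 -0.618 -0.778] turn [-0.021 -0.006  5.998]
```

View pics/s4.png

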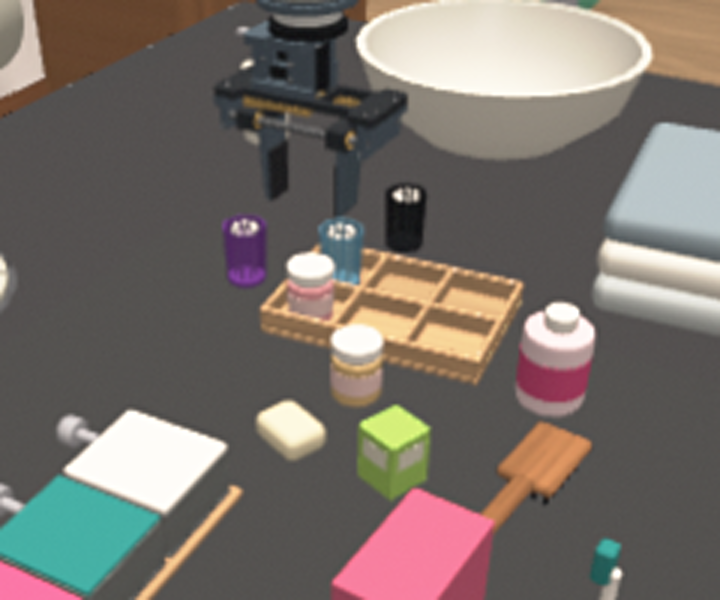

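View pics/t4.png

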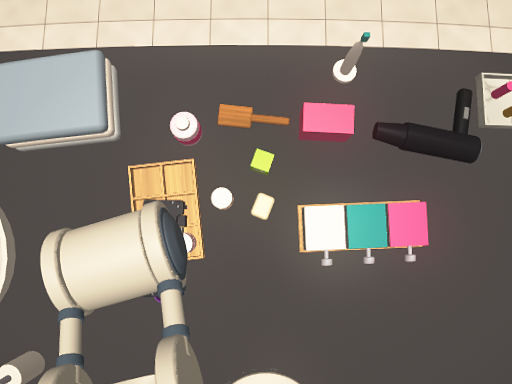

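>>> step_arm --slide '[[0.35,-0.3,0],[0.71,-0.62,0],[0.71,-0.62,-0.3],[0.71,-0.62,-0.6],[0.71,-0.62,-0.6],[0.71,-0.62,-0.6]]' --turn '[[0,0,0],[0,0,0],[0,0,0],[0,0,0],[0,0,0],[0,0,0]]' --gripper '[0,0,0,0,0,0]'

```text
clock: 7.92
position: [563.3, 105.7, 69.5]
orientation: [-1.571, -0.001, 0.001]
ft_force: [0.1, -0.9, 0.9]
finger_gap: 0.997
```

```bash
python3 - <<'E'
from h import *
go([564.5,106.5,46],[1,0,0])
a=snapshot('scene')
c=cv2.cvtColor(a['pixels'],cv2.COLOR_RGB2BGR)
cv2.imwrite('pics/s5.png',cv2.resize(c[60:260,160:400],None,fx=3,fy=3,interpolation=cv2.INTER_CUBIC))
E
```

```text
t 7.92 pos [563.3 105.7  69.5] jaw [ 1.     0.001 -0.   ] app [-0. -0. -1.] F [ 0.1 -0.9  0.9] gap 90.7 q [0.08 0.62 1.64 0.   0.88 0.08]
slide [ 0.008  0.005 -0.157] turn [ 0.    -0.    -0.003]
slide [ 0.008  0.005 -0.157] turn [1.000e-03 0.000e+00 5.997e+00]
```

View pics/s5.png

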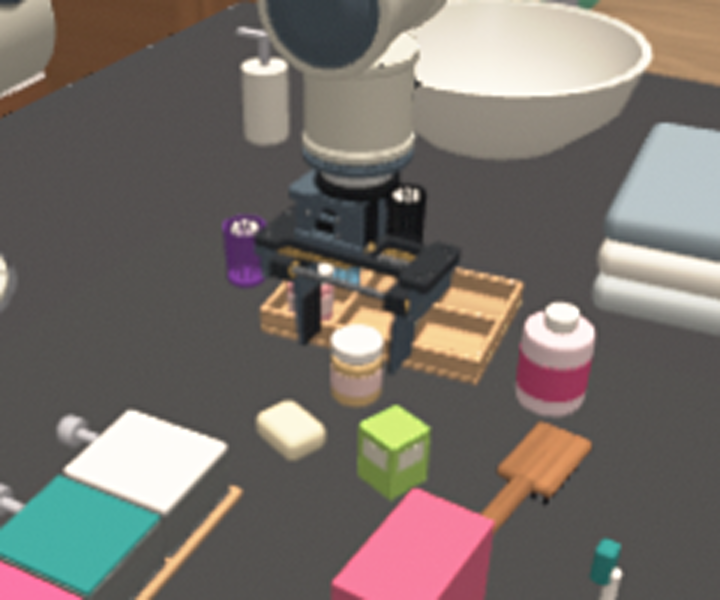

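>>> step_arm --slide '[[0,0,-0.15],[0,0,-0.15],[0,0,-0.15],[0,0,-0.15],[0,0,-0.15],[0,0,-0.15],[0,0,-0.15]]' --turn '[[0,0,0],[0,0,0],[0,0,0],[0,0,0],[0,0,0],[0,0,0],[0,0,0]]' --gripper '[0,0,1,1,1,1,1]'

```text
clock: 8.85
position: [563.6, 105.5, 46.6]
orientation: [-1.571, -0.001, 0.0]
ft_force: [-0.2, 0.6, 3.7]
finger_gap: 0.543
```

>>> step_arm --slide '[[0,0,0.2],[0,0,0.5],[0.17,0.36,0.5],[0.35,0.73,0.5],[0.35,0.73,0.5],[0.35,0.73,0.5]]' --turn '[[0,0,0],[0,0,0],[0,0,0],[0,0,0],[0,0,0],[0,0,0]]' --gripper '[1,1,1,1,1,1]'

```text
clock: 9.6
position: [615.1, 214.9, 120.8]
orientation: [-1.571, -0.0, 0.002]
ft_force: [0.2, -0.3, -2.1]
finger_gap: 0.543
```

```bash
python3 - <<'E'
from h import *
go([616.5,216.7,53],[1,0,0])
a=snapshot('scene')
c=cv2.cvtColor(a['pixels'],cv2.COLOR_RGB2BGR)
cv2.imwrite('pics/s6.png',cv2.resize(c[60:260,160:400],None,fx=3,fy=3,interpolation=cv2.INTER_CUBIC))
E
```

```text
t 9.6 pos [615.1 214.9 120.8] jaw [ 1.     0.002 -0.001] app [-0.001 -0.001 -1.   ] F [ 0.2 -0.3 -2.1] gap 49.5 q [ 0.24  0.64  1.39 -0.    1.11  0.24]
slide [ 0.009  0.012 -0.452] turn [ 0.001 -0.003 -0.003]
slide [ 0.009  0.012 -0.452] turn [4.000e-03 2.000e-03 5.997e+00]
```

View pics/s6.png

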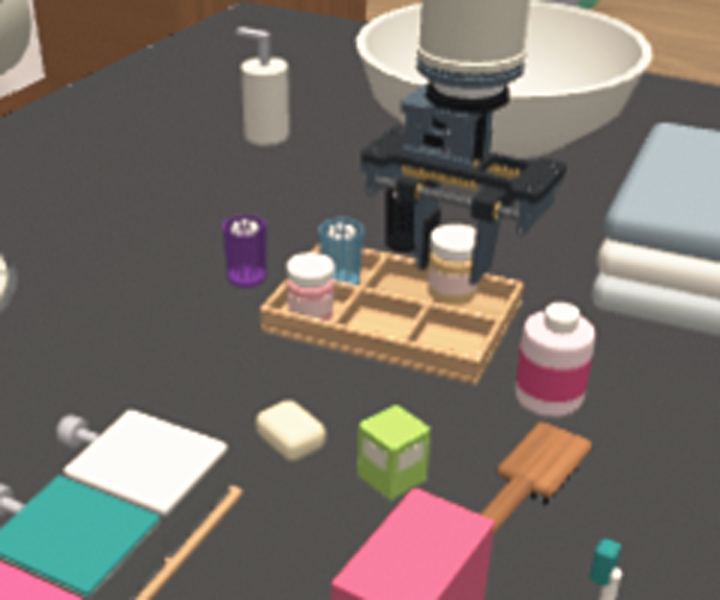

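>>> step_arm --slide '[[0.01,0.01,-0.25],[0.01,0.01,-0.4],[0.01,0.01,-0.45],[0.01,0.01,-0.45],[0.01,0.01,-0.45]]' --turn '[[0,0,0],[0,0,0],[0,0,0],[0,0,0],[0,0,0]]' --gripper '[1,1,1,1,1]'

```text
clock: 10.28
position: [617.8, 216.2, 54.8]
orientation: [-1.571, -0.001, -0.0]
ft_force: [-0.7, 0.4, -0.9]
finger_gap: 0.544
```

>>> step_arm --slide '[[0,0,0],[0,0,0],[0,0,0],[0,0,0.3],[0,0,0.7],[0,0,1],[0,0,1]]' --turn '[[0,0,0],[0,0,0],[0,0,0],[0,0,0],[0,0,0],[0,0,0],[0,0,0]]' --gripper '[0.2,0.2,0.2,0.2,0.2,0.2,0.2]'

```text
clock: 11.15
position: [619.1, 217.0, 208.0]
orientation: [-1.569, -0.006, -0.004]
ft_force: [0.1, -0.9, -0.4]
finger_gap: 0.801
```

```bash
python3 - <<'E'
from h import *
go([423.5,-339.5,130],[-0.044,0.999,0])
a=snapshot('scene')
c=cv2.cvtColor(a['pixels'],cv2.COLOR_RGB2BGR)
cv2.imwrite('pics/s7.png',cv2.resize(c[60:260,160:400],None,fx=3,fy=3,interpolation=cv2.INTER_CUBIC))
E
```

```text
t 11.15 pos [619.1 217.  208. ] jaw [1.    0.001 0.007] app [ 0.007  0.002 -1.   ] F [ 0.1 -0.9 -0.4] gap 72.9 q [0.25 0.56 1.3  0.   1.28 0.25]
slide [-1.304 -3.71  -0.52 ] turn [-0.013  0.007  3.082]
slide [-1.304 -3.71  -0.52 ] turn [ 0.007  0.013 -2.918]
```

View pics/s7.png

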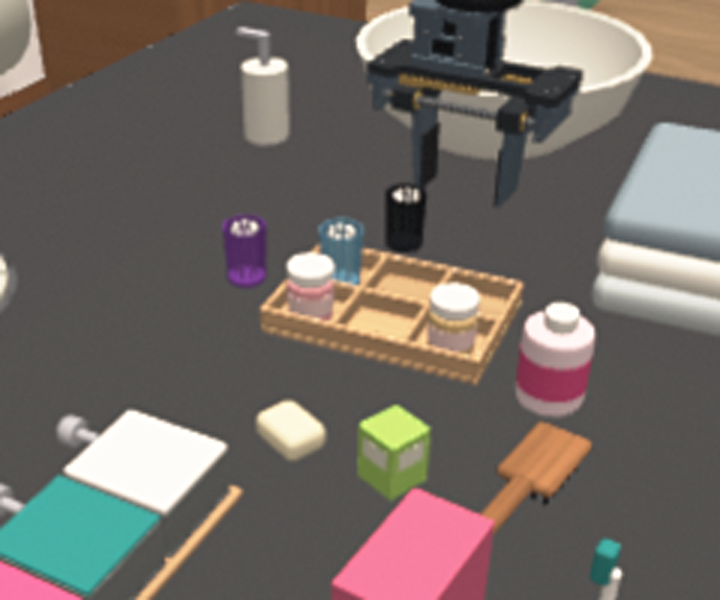

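>>> step_arm --slide '[[-0.16,-0.46,0],[-0.33,-0.93,0],[-0.33,-0.93,0]]' --turn '[[0,0,-0.36],[0,0,-0.73],[0,0,-0.73]]' --gripper '[0,0,0]'

```text
clock: 11.58
position: [565.9, 74.5, 202.6]
orientation: [-1.551, 0.305, -0.3]
ft_force: [-0.5, 0.6, 0.1]
finger_gap: 0.998
```

>>> step_arm --slide '[[-0.16,-0.46,0],[-0.33,-0.93,0],[-0.33,-0.93,0]]' --turn '[[0,0,-0.36],[0,0,-0.73],[0,0,-0.73]]' --gripper '[0,0,0]'

```text
clock: 11.95
position: [517.0, -64.6, 203.0]
orientation: [-1.487, 0.601, -0.598]
ft_force: [-0.7, 1.3, 0.4]
finger_gap: 1.001
```

>>> step_arm --slide '[[-0.16,-0.46,0],[-0.33,-0.93,0],[-0.33,-0.93,0]]' --turn '[[0,0,-0.36],[0,0,-0.73],[0,0,-0.73]]' --gripper '[0,0,0]'

```text
clock: 12.32
position: [467.7, -204.2, 203.0]
orientation: [-1.38, 0.894, -0.892]
ft_force: [0.1, 0.4, 0.7]
finger_gap: 1.002
```

>>> step_arm --slide '[[-0.16,-0.46,0],[-0.32,-0.93,0],[-0.32,-0.93,0],[-0.32,-0.93,-0.3],[-0.32,-0.93,-0.3]]' --turn '[[0,0,-0.36],[0,0,-0.73],[0,0,-0.73],[0,0,-0.73],[0,0,-0.73]]' --gripper '[0,0,0,0,0]'

```text
clock: 12.95
position: [419.4, -339.9, 156.0]
orientation: [-1.229, 1.182, -1.171]
ft_force: [0.6, -0.2, 0.4]
finger_gap: 1.002
```

```bash
python3 - <<'E'
from h import *
go([423.5,-339.5,61],[-0.044,0.999,0])
a=snapshot('scene');b=snapshot('top')
c=cv2.cvtColor(a['pixels'],cv2.COLOR_RGB2BGR)
cv2.imwrite('pics/s8.png',cv2.resize(c[130:330,60:300],None,fx=3,fy=3,interpolation=cv2.INTER_CUBIC))
save(b,'t8')
E
```

```text
t 12.95 pos [ 419.4 -339.9  156. ] jaw [ 0.044 -0.999 -0.005] app [-0.005  0.005 -1.   ] F [ 0.6 -0.2  0.4] gap 91.2 q [-0.79  0.47  1.64  0.    1.04  0.73]
slide [ 0.028  0.003 -0.634] turn [-0.014  0.015 -6.   ]
slide [ 0.028  0.003 -0.634] turn [-0.009 -0.009  0.   ]
```

View pics/s8.png

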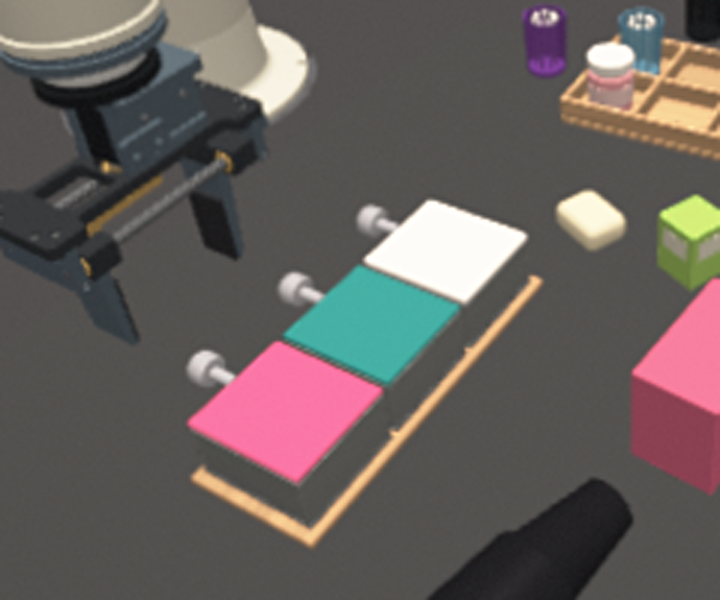

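View pics/t8.png

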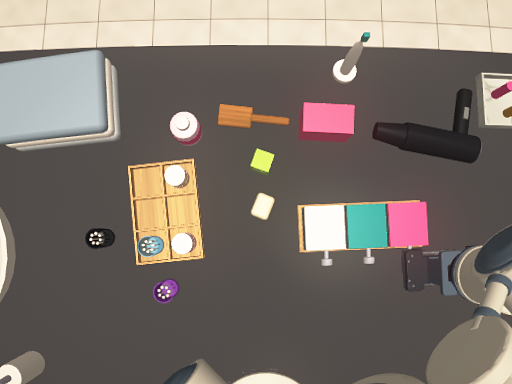

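```bash
python3 - <<'E'
from h import *
a=snapshot('scene');b=snapshot('top')
for p,f in((a,lambda u:(u-[60,130])*3),(b,lambda u:u)):
    print(np.round(f(proj(p,[[419.4,-339.9,139],[423.5,-339.5,62],[417,-295,139],[421,-385,139]]))))
# knob from 2 views refined
print(tri(b,(410.2,257.6),a,(60+205/3-.3,130+368/3-.3)))
for z in(60,63,66):print(atz(b,(410.2,257.6),z))
E
```

```text
[[170. 291.]
 [201. 367.]
 [215. 254.]
 [120. 330.]]
[[424. 263.]
 [410. 258.]
 [404. 264.]
 [443. 262.]]
(array([ 425.31170495, -339.34007242,   63.38863882]), np.float64(2.138738358375829))
[ 423.93698987 -341.88405501   60.        ]
[ 424.18191056 -340.66131353   63.        ]
[ 424.42683126 -339.43857206   66.        ]
```

>>> step_arm --slide '[[0.03,0,-0.3],[0.03,0,-0.6],[0.03,0,-0.62],[0.03,0,-0.62]]' --turn '[[0,0,0],[0,0,0],[0,0,0],[0,0,0]]' --gripper '[0,0,0,0]'

```text
clock: 13.65
position: [426.0, -341.9, 67.5]
orientation: [-1.229, 1.176, -1.178]
ft_force: [0.3, 0.3, -1.0]
finger_gap: 1.003
```

>>> step_arm --slide '[[0,0,0],[0,0,0],[0,0,0],[0,0,0],[0,0,0],[0,0,0]]' --turn '[[0,0,0],[0,0,0],[0,0,0],[0,0,0],[0,0,0],[0,0,0]]' --gripper '[1,1,1,1,1,1]'

```text
clock: 14.4
position: [425.3, -341.5, 65.9]
orientation: [-1.229, 1.178, -1.177]
ft_force: [1.1, 0.8, -0.2]
finger_gap: 0.374
```

```bash
python3 - <<'E'
from h import *
s,M=st()
print(s['wrist_torque'])
a=snapshot('scene')
c=cv2.cvtColor(a['pixels'],cv2.COLOR_RGB2BGR)
cv2.imwrite('pics/s9.png',cv2.resize(c[130:330,60:300],None,fx=3,fy=3,interpolation=cv2.INTER_CUBIC))
P=s['position'].copy()
# arc, yaw 2.5deg, hinge 132 ahead, knob z ~62.5 => offset 4 above hinge
u=np.array([0.999,0.044,0]);th0=np.arctan2(4,132);r=np.hypot(132,4)
for d in range(0,106,7):
    t=np.radians(d); x=r*(np.cos(th0)-np.cos(th0+t)); z=r*(np.sin(th0+t)-np.sin(th0))
    print(d,np.round((u*x+[0,0,z])/150,3))
E
```

```text
t 14.4 pos [ 425.3 -341.5   65.9] jaw [ 0.043 -0.999 -0.   ] app [-0.  0. -1.] F [ 1.1  0.8 -0.2] gap 34.0 q [-0.79  0.6   1.71 -0.    0.83  0.74]
[-0.00288869  0.13151588  0.0078215 ]
0 [0. 0. 0.]
7 [0.01  0.    0.107]
14 [0.033 0.001 0.212]
21 [0.068 0.003 0.314]
28 [0.115 0.005 0.41 ]
35 [0.174 0.008 0.5  ]
42 [0.244 0.011 0.582]
49 [0.322 0.014 0.655]
56 [0.41  0.018 0.718]
63 [0.504 0.022 0.77 ]
70 [0.603 0.027 0.809]
77 [0.707 0.031 0.837]
84 [0.814 0.036 0.851]
91 [0.921 0.041 0.853]
98 [1.028 0.045 0.841]
105 [1.132 0.05  0.816]
```

View pics/s9.png

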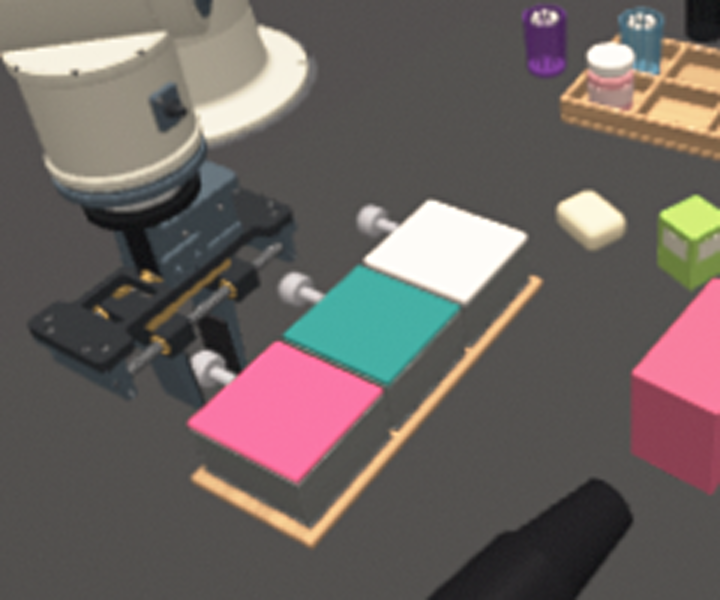

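>>> step_arm --slide '[[0,0,-0.03],[0,0,-0.03],[0,0,-0.03],[0,0,-0.03],[0,0,-0.03],[0,0,-0.03]]' --turn '[[0,0,0],[0,0,0],[0,0,0],[0,0,0],[0,0,0],[0,0,0]]' --gripper '[1,1,1,1,1,1]'

```text
clock: 15.2
position: [424.9, -339.4, 62.0]
orientation: [-1.228, 1.18, -1.175]
ft_force: [-1.2, 17.9, 24.7]
finger_gap: 0.276
```

```bash
python3 - <<'E'
from h import *
s,M=st()
E
```

```text
t 15.2 pos [ 424.9 -339.4   62. ] jaw [ 0.043 -0.999 -0.003] app [-0.001  0.003 -1.   ] F [-1.2 17.9 24.7] gap 25.1 q [-0.78  0.61  1.71  0.    0.82  0.74]
```

>>> step_arm --slide '[[0,0.013,0.02],[0.01,0.013,0.107],[0.033,0.014,0.212],[0.068,0.015,0.314],[0.115,0.018,0.41],[0.115,0.018,0.41]]' --turn '[[0,0,0],[0,0,0],[0,0,0],[0,0,0],[0,0,0],[0,0,0]]' --gripper '[1,1,1,1,1,1]'

```text
clock: 15.95
position: [442.6, -338.2, 124.2]
orientation: [-1.229, 1.178, -1.177]
ft_force: [-3.8, 3.9, 0.6]
finger_gap: 0.274
```

```bash
python3 - <<'E'
from h import *
s,M=st()
a=snapshot('scene')
c=cv2.cvtColor(a['pixels'],cv2.COLOR_RGB2BGR)
cv2.imwrite('pics/s10.png',cv2.resize(c[130:330,60:300],None,fx=3,fy=3,interpolation=cv2.INTER_CUBIC))
E
```

```text
t 15.95 pos [ 442.6 -338.2  124.2] jaw [ 0.043 -0.999 -0.001] app [-0.     0.001 -1.   ] F [-3.8  3.9  0.6] gap 24.9 q [-0.76  0.53  1.63  0.    0.98  0.77]
```

View pics/s10.png

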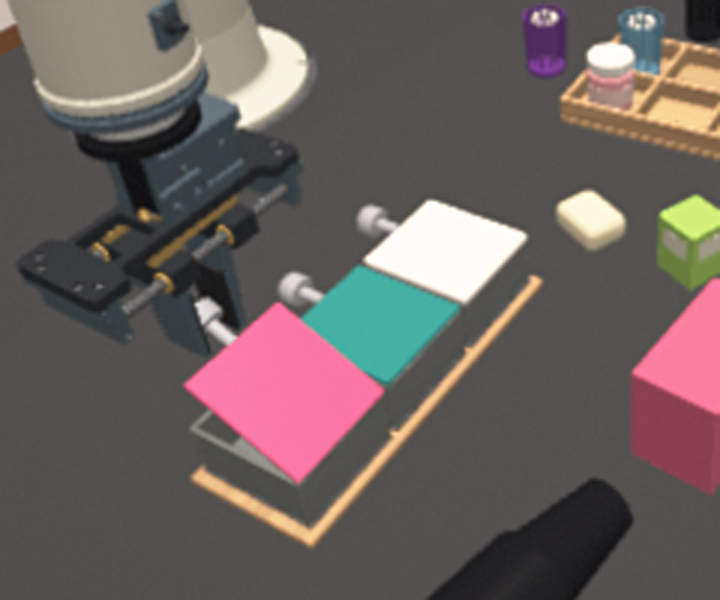

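>>> step_arm --slide '[[0.059,0.003,0.09],[0.129,0.006,0.172],[0.207,0.009,0.245],[0.295,0.013,0.308],[0.389,0.017,0.36],[0.488,0.022,0.399],[0.592,0.026,0.427],[0.592,0.026,0.427]]' --turn '[[0,0,0],[0,0,0],[0,0,0],[0,0,0],[0,0,0],[0,0,0],[0,0,0],[0,0,0]]' --gripper '[1,1,1,1,1,1,1,1]'

```text
clock: 17.0
position: [532.4, -334.2, 188.1]
orientation: [-1.229, 1.177, -1.177]
ft_force: [-3.5, 7.1, 9.2]
finger_gap: 0.272
```

>>> step_arm --slide '[[0.107,0.005,0.014],[0.214,0.01,0.016],[0.321,0.014,0.004],[0.38,0.017,-0.01],[0.38,0.017,-0.01]]' --turn '[[0,0,0],[0,0,0],[0,0,0],[0,0,0],[0,0,0]]' --gripper '[1,1,1,1,1]'

```text
clock: 17.62
position: [590.0, -331.7, 187.0]
orientation: [-1.228, 1.175, -1.178]
ft_force: [1.4, 8.6, 12.0]
finger_gap: 0.279
```

```bash
python3 - <<'E'
from h import *
s,M=st()
a=snapshot('scene')
c=cv2.cvtColor(a['pixels'],cv2.COLOR_RGB2BGR)
cv2.imwrite('pics/s11.png',cv2.resize(c[130:330,60:300],None,fx=3,fy=3,interpolation=cv2.INTER_CUBIC))
E
```

```text
t 17.62 pos [ 590.  -331.7  187. ] jaw [ 0.044 -0.999 -0.   ] app [ 0.003  0.    -1.   ] F [ 1.4  8.6 12. ] gap 25.4 q [-0.6   0.61  1.26  0.    1.27  0.93]
```

View pics/s11.png

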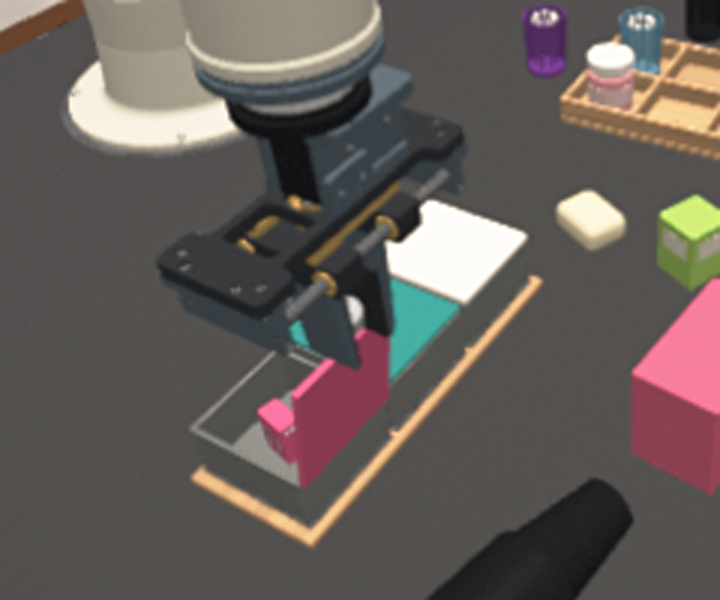

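>>> step_arm --slide '[[0,0,0],[0,0,0],[0,0,0],[0,0,0],[0,0,0.3],[0,0,0.7],[-0.3,0,0.7],[-0.6,0,0.7]]' --turn '[[0,0,0],[0,0,0],[0,0,0],[0,0,0],[0,0,0],[0,0,0],[0,0,0],[0,0,0]]' --gripper '[0.45,0.45,0.45,0.45,0.45,0.45,0.45,0.45]'

```text
clock: 18.68
position: [497.6, -332.4, 291.0]
orientation: [-1.23, 1.176, -1.178]
ft_force: [-0.5, -1.2, -0.7]
finger_gap: 0.551
```

>>> step_arm --slide '[[-0.4,0,0],[-0.8,0,0],[-0.8,0,0]]' --turn '[[0,0,0],[0,0,0],[0,0,0]]' --gripper '[0.45,0.45,0.45]'

```text
clock: 19.05
position: [375.1, -331.9, 290.8]
orientation: [-1.228, 1.18, -1.179]
ft_force: [1.2, -0.7, 0.4]
finger_gap: 0.548
```

```bash
python3 - <<'E'
from h import *
s,M=st()
a=snapshot('scene');b=snapshot('top')
for n,p in(('s',a),('t',b)):
  print([(np.round(d['centre'],1).tolist(),round(d['score'],2)) for d in place_of(p,'refill_center')])
c=cv2.cvtColor(a['pixels'],cv2.COLOR_RGB2BGR)
cv2.imwrite('pics/s12.png',cv2.resize(c[180:330,60:220],None,fx=4,fy=4,interpolation=cv2.INTER_CUBIC))
c=cv2.cvtColor(b['pixels'],cv2.COLOR_RGB2BGR)
cv2.imwrite('pics/t12.png',cv2.resize(c[180:280,340:460],None,fx=6,fy=6,interpolation=cv2.INTER_CUBIC))
E
```

```text
t 19.05 pos [ 375.1 -331.9  290.8] jaw [ 0.04  -0.999 -0.   ] app [-0.001  0.    -1.   ] F [ 1.2 -0.7  0.4] gap 49.9 q [-0.84  0.26  1.55 -0.    1.33  0.69]
[([154.4, 271.4], 0.45)]
[([404.1, 227.6], 0.54)]
```

View pics/s12.png

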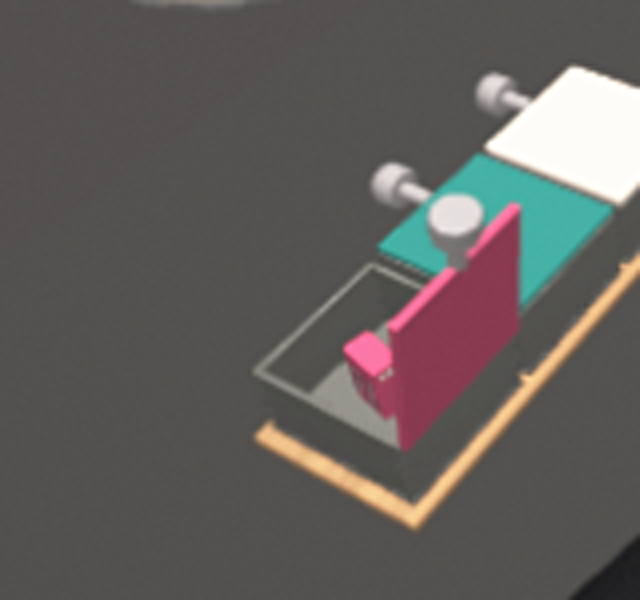

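View pics/t12.png

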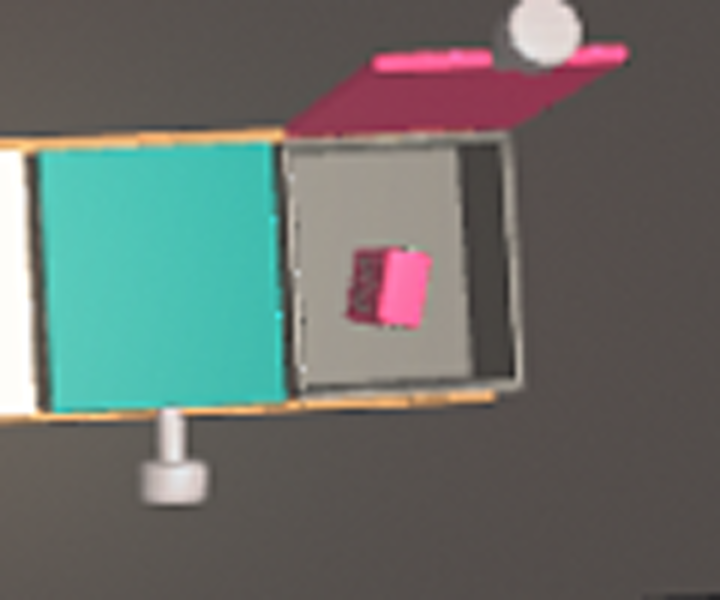

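```bash
python3 - <<'E'
from h import *
np.set_printoptions(precision=1,suppress=True)
a=snapshot('scene');b=snapshot('top')
T=lambda x,y:(x/6+339.6,y/6+179.6)
S=lambda x,y:(x/4+59.6,y/4+179.6)
C=np.array([atz(b,T(*u),52) for u in((388,248),(432,253),(419,328),(378,323))]);print(C,C.mean(0))
print('long',C[0]-C[3],C[1]-C[2],'short',C[1]-C[0],C[2]-C[3])
print(tri(b,T(405,288),a,S(369,354)))
print('boxcorners rim',[atz(b,T(*u),58)[:2] for u in((283,140),(510,135),(522,387),(297,395))])
print('knob',atz(b,T(545,32),190))
d=(C[0]-C[3]+C[1]-C[2])[:2];d/=np.linalg.norm(d);print('yaw long',np.degrees(np.arctan2(d[1],d[0])))
m=C.mean(0);go([m[0],m[1],150],[-d[1],d[0],0])
E
```

```text
[[ 511.2 -331.5   52. ]
 [ 509.2 -349.7   52. ]
 [ 479.2 -343.8   52. ]
 [ 481.2 -327.    52. ]] [ 495.2 -338.    52. ]
long [30.  -4.5  0. ] [30.  -5.8  0. ] short [ -2.  -18.1   0. ] [ -2.  -16.9   0. ]
(array([ 496. , -337.8,   51.1]), np.float64(1.6347141872972306))
boxcorners rim [array([ 553.9, -287. ]), array([ 556.4, -380.4]), array([ 455.7, -383.6]), array([ 452.8, -291.4])]
knob [ 583.6 -334.5  190. ]
yaw long -9.784994696481673
t 19.35 pos [ 379.3 -332.4  290.3] jaw [ 0. -1.  0.] app [ 0. -0. -1.] F [ 0.4  0.3 -0.7] gap 49.9 q [-0.8  0.3  1.6  0.   1.3  0.7]
slide [ 0.8 -0.  -0.9] turn [-0.   0.   5.6]
slide [ 0.8 -0.  -0.9] turn [ 0.   0.  -0.4]
```

>>> step_arm --slide '[[0.4,-0.02,0],[0.77,-0.037,0],[0.77,-0.037,-0.4],[0.77,-0.037,-0.8],[0.77,-0.037,-1],[0.77,-0.037,-1],[0.77,-0.037,-1]]' --turn '[[0,0,-0.2],[0,0,-0.41],[0,0,-0.41],[0,0,-0.41],[0,0,-0.41],[0,0,-0.41],[0,0,-0.41]]' --gripper '[0.58,0.58,0.58,0.58,0.58,0.58,0.58]'

```text
clock: 20.23
position: [494.9, -338.3, 141.7]
orientation: [-1.123, 1.333, -1.336]
ft_force: [-0.4, 0.1, 0.7]
finger_gap: 0.421
```

```bash
python3 - <<'E'
from h import *
go([495.4,-338,38],[0.17,0.985,0])
a=snapshot('scene');b=snapshot('top')
c=cv2.cvtColor(a['pixels'],cv2.COLOR_RGB2BGR)
cv2.imwrite('pics/s13.png',cv2.resize(c[180:330,60:220],None,fx=4,fy=4,interpolation=cv2.INTER_CUBIC))
E
```

```text
t 20.23 pos [ 494.9 -338.3  141.7] jaw [-0.17  -0.985  0.001] app [ 0.001 -0.001 -1.   ] F [-0.4  0.1  0.7] gap 38.4 q [-0.7   0.55  1.51  0.    1.07  1.04]
slide [ 0.004  0.002 -0.691] turn [ 4.000e-03 -3.000e-03 -5.999e+00]
slide [ 0.004  0.002 -0.691] turn [0.002 0.003 0.001]
```

View pics/s13.png

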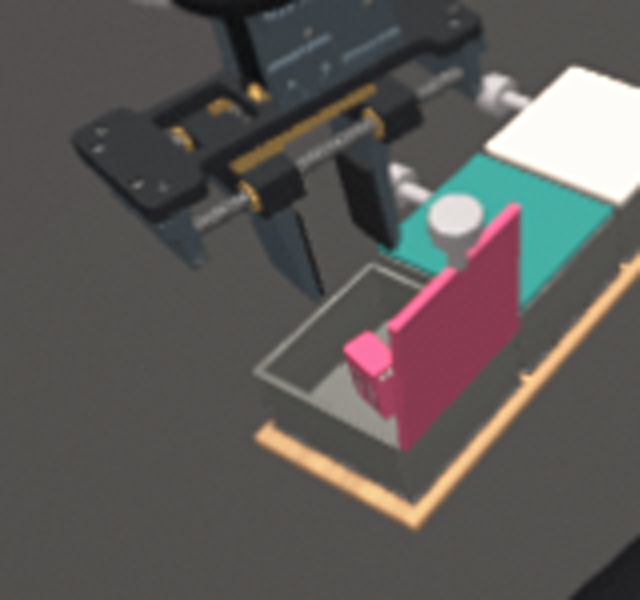

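>>> step_arm --slide '[[0,0,-0.2],[0,0,-0.4],[0,0,-0.55],[0,0,-0.68],[0,0,-0.68],[0,0,-0.68]]' --turn '[[0,0,0],[0,0,0],[0,0,0],[0,0,0],[0,0,0],[0,0,0]]' --gripper '[0.58,0.58,0.58,0.58,0.58,0.58]'

```text
clock: 21.08
position: [494.5, -338.4, 39.8]
orientation: [-1.123, 1.333, -1.336]
ft_force: [0.2, 0.1, 0.7]
finger_gap: 0.423
```

>>> step_arm --slide '[[0,0,0],[0,0,0],[0,0,0],[0,0,0],[0,0,0],[0,0,0]]' --turn '[[0,0,0],[0,0,0],[0,0,0],[0,0,0],[0,0,0],[0,0,0]]' --gripper '[1,1,1,1,1,1]'

```text
clock: 21.82
position: [494.1, -338.1, 39.0]
orientation: [-1.123, 1.334, -1.335]
ft_force: [-1.4, 0.0, 8.3]
finger_gap: 0.198
```

```bash
python3 - <<'E'
from h import *
st()
E
```

```text
t 21.82 pos [ 494.1 -338.1   39. ] jaw [-0.171 -0.985  0.   ] app [ 0.001 -0.001 -1.   ] F [-1.4  0.   8.3] gap 18.1 q [-0.7   0.69  1.59  0.    0.86  1.04]
```

>>> step_arm --slide '[[0,0,0.2],[0,0,0.5],[0,0,0.9],[0,0.3,1],[0,0.6,1],[0,0.9,1],[0,0.9,1]]' --turn '[[0,0,0],[0,0,0],[0,0,0],[0,0,0],[0,0,0],[0,0,0],[0,0,0]]' --gripper '[1,1,1,1,1,1,1]'

```text
clock: 22.7
position: [493.4, -200.2, 188.7]
orientation: [-1.124, 1.333, -1.332]
ft_force: [-0.5, -0.6, -0.0]
finger_gap: 0.2
```

>>> step_arm --slide '[[0.05,0.4,0],[0.1,0.9,0],[0.1,0.9,0]]' --turn '[[0,0,0.1],[0,0,0.27],[0,0,0.27]]' --gripper '[1,1,1]'

```text
clock: 23.08
position: [508.9, -65.5, 188.5]
orientation: [-1.196, 1.229, -1.228]
ft_force: [0.3, -0.2, 0.2]
finger_gap: 0.198
```

>>> step_arm --slide '[[0.05,0.4,0],[0.1,0.9,0],[0.1,0.9,0]]' --turn '[[0,0,0.1],[0,0,0.27],[0,0,0.27]]' --gripper '[1,1,1]'

```text
clock: 23.45
position: [524.4, 69.3, 188.5]
orientation: [-1.261, 1.124, -1.125]
ft_force: [-0.4, -1.7, -0.9]
finger_gap: 0.196
```

>>> step_arm --slide '[[0.04,0.4,0],[0.09,0.9,0],[0.09,0.92,0],[0.09,0.92,0]]' --turn '[[0,0,0],[0,0,0],[0,0,0],[0,0,0]]' --gripper '[1,1,1,1]'

```text
clock: 23.95
position: [537.7, 204.7, 188.2]
orientation: [-1.26, 1.127, -1.127]
ft_force: [-0.4, 0.5, 0.5]
finger_gap: 0.197
```

```bash
python3 - <<'E'
from h import *
go([537,207.9,33.5],[-0.11,0.994,0])
a=snapshot('scene');b=snapshot('top');save(b,'t14')
c=cv2.cvtColor(a['pixels'],cv2.COLOR_RGB2BGR)
cv2.imwrite('pics/s14.png',cv2.resize(c[60:260,160:400],None,fx=3,fy=3,interpolation=cv2.INTER_CUBIC))
E
```

```text
t 23.95 pos [537.7 204.7 188.2] jaw [ 0.111 -0.994  0.   ] app [-0. -0. -1.] F [-0.4  0.5  0.5] gap 18.0 q [ 0.26  0.47  1.52 -0.    1.15  1.72]
slide [-0.005  0.021 -1.032] turn [0.000e+00 1.000e-03 5.998e+00]
slide [-0.005  0.021 -1.032] turn [ 0.001 -0.    -0.002]
```

View pics/s14.png

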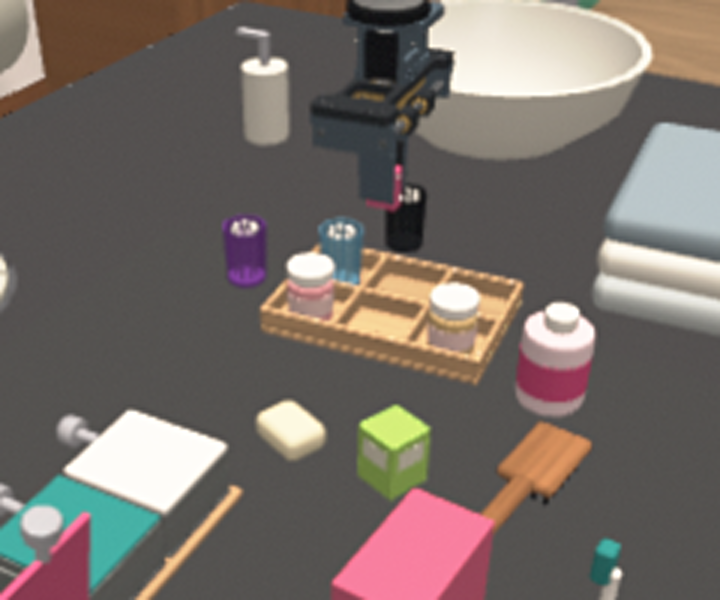

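View pics/t14.png

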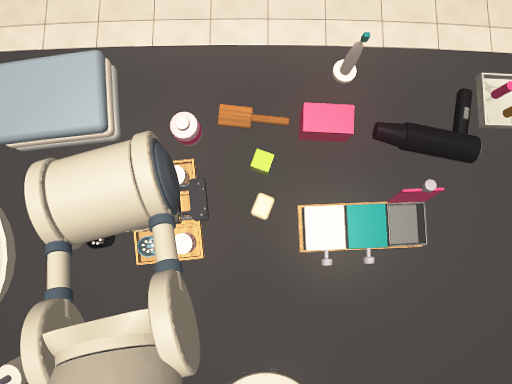

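>>> step_arm --slide '[[0,0.02,-0.3],[0,0.02,-0.6],[0,0.02,-0.85],[0,0.02,-0.95],[0,0.02,-1],[0,0.02,-1],[0,0.02,-1]]' --turn '[[0,0,0],[0,0,0],[0,0,0],[0,0,0],[0,0,0],[0,0,0],[0,0,0]]' --gripper '[1,1,1,1,1,1,1]'

```text
clock: 24.92
position: [538.1, 208.2, 39.6]
orientation: [-1.258, 1.126, -1.128]
ft_force: [-0.4, 0.8, -0.1]
finger_gap: 0.194
```

```bash
python3 - <<'E'
from h import *
st()
E
```

```text
t 24.93 pos [538.1 208.2  39.6] jaw [ 0.111 -0.994 -0.   ] app [ 0.002  0.    -1.   ] F [-0.4  0.8 -0.1] gap 17.6 q [ 0.27  0.67  1.65 -0.    0.82  1.73]
```

>>> step_arm --slide '[[0,0,-0.02],[0,0,-0.04],[0,0,-0.04],[0,0,-0.04]]' --turn '[[0,0,0],[0,0,0],[0,0,0],[0,0,0]]' --gripper '[1,1,1,1]'

```text
clock: 25.42
position: [537.6, 208.3, 32.8]
orientation: [-1.259, 1.126, -1.127]
ft_force: [-0.9, -0.2, 5.7]
finger_gap: 0.192
```

>>> step_arm --slide '[[0,0,0],[0,0,0],[0,0,0],[0,0,0.2],[0,0,0.5],[0,0,1],[0,0,1]]' --turn '[[0,0,0],[0,0,0],[0,0,0],[0,0,0],[0,0,0],[0,0,0],[0,0,0]]' --gripper '[0.64,0.64,0.64,0.64,0.64,0.64,0.64]'

```text
clock: 26.3
position: [539.1, 208.6, 186.4]
orientation: [-1.254, 1.123, -1.129]
ft_force: [0.5, -0.3, -0.0]
finger_gap: 0.364
```

```bash
python3 - <<'E'
from h import *
go([583.6,-334.5,290],[-0.044,0.999,0])
a=snapshot('scene')
c=cv2.cvtColor(a['pixels'],cv2.COLOR_RGB2BGR)
cv2.imwrite('pics/s15.png',cv2.resize(c[60:260,160:400],None,fx=3,fy=3,interpolation=cv2.INTER_CUBIC))
E
```

```text
t 26.3 pos [539.1 208.6 186.4] jaw [ 0.111 -0.994 -0.001] app [ 0.006  0.002 -1.   ] F [ 0.5 -0.3 -0. ] gap 33.1 q [0.27 0.47 1.52 0.   1.14 1.73]
slide [ 0.297 -3.621  0.691] turn [-1.800e-02 -4.000e-03  5.872e+00]
slide [ 0.297 -3.621  0.691] turn [-0.003  0.012 -0.128]
```

View pics/s15.png

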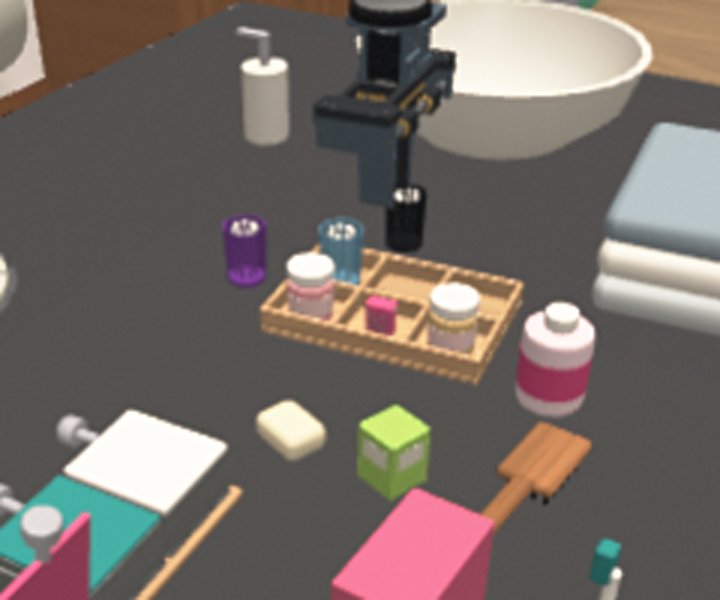

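>>> step_arm --slide '[[0,-0.2,0.3],[0.05,-0.6,0.7],[0.08,-0.92,0.7],[0.08,-0.92,0.7]]' --turn '[[0,0,0],[0,0,-0.13],[0,0,-0.13],[0,0,-0.13]]' --gripper '[0.4,0.4,0.4,0.4]'

```text
clock: 26.85
position: [549.8, 66.9, 287.3]
orientation: [-1.228, 1.18, -1.181]
ft_force: [-0.5, 0.5, -0.7]
finger_gap: 0.597
```

>>> step_arm --slide '[[0.04,-0.4,0],[0.08,-0.9,0],[0.08,-0.9,0]]' --turn '[[0,0,0],[0,0,0],[0,0,0]]' --gripper '[0.4,0.4,0.4]'

```text
clock: 27.22
position: [561.0, -67.4, 285.6]
orientation: [-1.23, 1.181, -1.178]
ft_force: [0.4, 2.1, 1.0]
finger_gap: 0.599
```

>>> step_arm --slide '[[0.04,-0.4,0],[0.08,-0.9,0],[0.08,-0.9,0]]' --turn '[[0,0,0],[0,0,0],[0,0,0]]' --gripper '[0.4,0.4,0.4]'

```text
clock: 27.6
position: [573.3, -202.0, 285.7]
orientation: [-1.229, 1.181, -1.178]
ft_force: [-0.6, 0.3, -0.2]
finger_gap: 0.605
```

>>> step_arm --slide '[[0.04,-0.4,0],[0.09,-0.89,0],[0.09,-0.89,0],[0.09,-0.89,0]]' --turn '[[0,0,0],[0,0,0],[0,0,0],[0,0,0]]' --gripper '[0.4,0.4,0.4,0.4]'

```text
clock: 28.1
position: [587.0, -332.4, 286.2]
orientation: [-1.229, 1.179, -1.176]
ft_force: [-0.5, 0.8, -0.3]
finger_gap: 0.602
```

```bash
python3 - <<'E'
from h import *
a=snapshot('scene');b=snapshot('top')
print(tri(b,(340+545/6-.4,180+32/6-.4),a,(160+42/3-.3,60+523/3-.3)))
go([589,-333.5,187],[-0.044,0.999,0])
c=cv2.cvtColor(a['pixels'],cv2.COLOR_RGB2BGR)
cv2.imwrite('pics/s16.png',cv2.resize(c[130:330,60:300],None,fx=3,fy=3,interpolation=cv2.INTER_CUBIC))
save(b,'t16')
E
```

```text
(array([ 584.6255248 , -331.63157964,  193.28573956]), np.float64(2.6596672118757905))
t 28.2 pos [ 587.1 -331.3  287. ] jaw [ 0.044 -0.999 -0.001] app [-0.001  0.001 -1.   ] F [0.5 0.2 0.7] gap 54.5 q [-0.6   0.52  1.13  0.    1.49  0.92]
slide [ 0.013 -0.014 -0.667] turn [ 2.000e-03 -3.000e-03  5.999e+00]
slide [ 0.013 -0.014 -0.667] turn [-0.002 -0.001 -0.001]
```

View pics/s16.png

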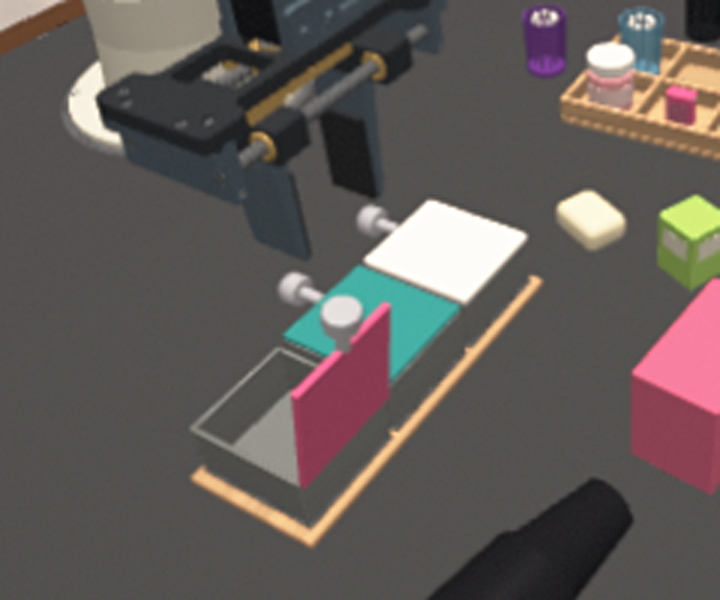

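>>> step_arm --slide '[[0,-0.01,-0.3],[0,-0.01,-0.55],[0,-0.01,-0.66],[0,-0.01,-0.66],[0,-0.01,-0.66]]' --turn '[[0,0,0],[0,0,0],[0,0,0],[0,0,0],[0,0,0]]' --gripper '[0.4,0.4,0.4,0.4,0.4]'

```text
clock: 28.82
position: [587.7, -334.9, 190.1]
orientation: [-1.229, 1.175, -1.179]
ft_force: [0.6, -0.9, -0.3]
finger_gap: 0.598
```

>>> step_arm --slide '[[0,0,0],[0,0,0],[0,0,0],[0,0,0],[0,0,0],[0,0,0],[0,0,0],[0,0,0]]' --turn '[[0,0,0],[0,0,0],[0,0,0],[0,0,0],[0,0,0],[0,0,0],[0,0,0],[0,0,0]]' --gripper '[1,1,1,1,1,1,1,1]'

```text
clock: 29.82
position: [586.9, -332.1, 188.8]
orientation: [-1.226, 1.179, -1.174]
ft_force: [0.0, 20.0, 10.4]
finger_gap: 0.277
```

```bash
python3 - <<'E'
from h import *
s,M=st()
a=snapshot('scene')
c=cv2.cvtColor(a['pixels'],cv2.COLOR_RGB2BGR)
cv2.imwrite('pics/s17.png',cv2.resize(c[130:330,60:300],None,fx=3,fy=3,interpolation=cv2.INTER_CUBIC))
H=np.array([557.5,-333.8,58.5]);  # hinge
p=s['position']; u=np.array([0.999,0.044,0])
v=p-H; print('rel',v@u,v[2],np.hypot(v@u,v[2]),np.degrees(np.arctan2(v[2],-(v@u))))
th=np.radians(102);r=132.06;off=np.radians(1.74)
f=lambda d:(u*(-r*np.cos(np.radians(d)+off))+[0,0,r*np.sin(np.radians(d)+off)])
d0=100.5
for d in (100.5,93,86,79,72,65,58,51,44,37,30,23,16,9,4,0): print(d,np.round((f(d)-f(d0))/150,3))
E
```

```text
t 29.82 pos [ 586.9 -332.1  188.8] jaw [ 0.044 -0.999 -0.004] app [-0.     0.004 -1.   ] F [ 0.  20.  10.4] gap 25.2 q [-0.61  0.6   1.26  0.    1.28  0.92]
rel 29.485165920006505 130.29843815074187 133.59288152387842 102.75068581119363
100.5 [0. 0. 0.]
93 [-0.114 -0.005  0.017]
86 [-0.221 -0.01   0.019]
79 [-0.328 -0.014  0.009]
72 [-0.433 -0.019 -0.015]
65 [-0.534 -0.024 -0.052]
58 [-0.63  -0.028 -0.1  ]
51 [-0.719 -0.032 -0.16 ]
44 [-0.8   -0.035 -0.23 ]
37 [-0.872 -0.038 -0.309]
30 [-0.934 -0.041 -0.397]
23 [-0.985 -0.043 -0.492]
16 [-1.024 -0.045 -0.592]
9 [-1.051 -0.046 -0.696]
4 [-1.062 -0.047 -0.772]
0 [-1.066 -0.047 -0.834]
```

View pics/s17.png

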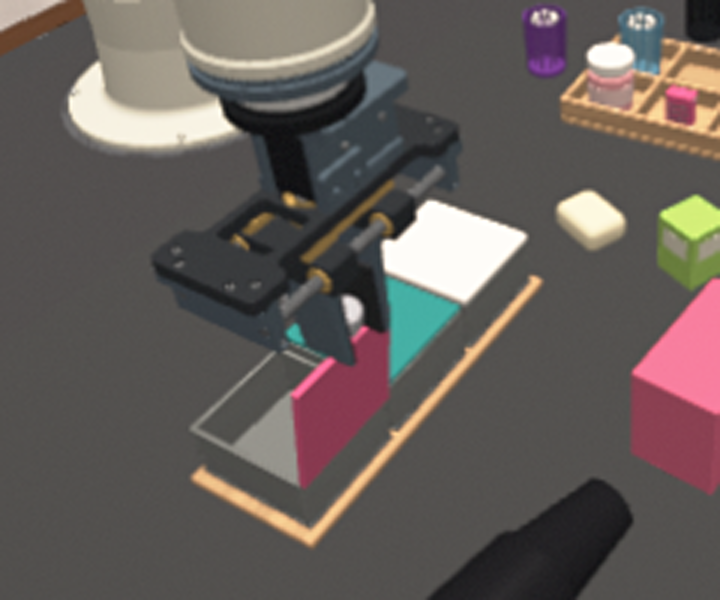

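>>> step_arm --slide '[[-0.114,0.01,0.017],[-0.221,0.006,0.019],[-0.328,0.001,0.009],[-0.433,-0.004,-0.015],[-0.534,-0.009,-0.052],[-0.63,-0.013,-0.1],[-0.719,-0.017,-0.16],[-0.719,-0.017,-0.16]]' --turn '[[0,0,0],[0,0,0],[0,0,0],[0,0,0],[0,0,0],[0,0,0],[0,0,0],[0,0,0]]' --gripper '[1,1,1,1,1,1,1,1]'

```text
clock: 30.88
position: [477.7, -336.8, 164.0]
orientation: [-1.229, 1.18, -1.176]
ft_force: [-1.6, 8.1, 2.1]
finger_gap: 0.277
```

>>> step_arm --slide '[[-0.081,-0.003,-0.07],[-0.153,-0.006,-0.149],[-0.215,-0.009,-0.237],[-0.266,-0.011,-0.332],[-0.305,-0.013,-0.432],[-0.332,-0.014,-0.536],[-0.343,-0.015,-0.612],[-0.343,-0.015,-0.612]]' --turn '[[0,0,0],[0,0,0],[0,0,0],[0,0,0],[0,0,0],[0,0,0],[0,0,0],[0,0,0]]' --gripper '[1,1,1,1,1,1,1,1]'

```text
clock: 31.88
position: [426.9, -339.0, 72.1]
orientation: [-1.229, 1.18, -1.175]
ft_force: [-2.9, 5.7, -0.3]
finger_gap: 0.277
```

```bash
python3 - <<'E'
from h import *
s,M=st()
a=snapshot('scene')
c=cv2.cvtColor(a['pixels'],cv2.COLOR_RGB2BGR)
cv2.imwrite('pics/s18.png',cv2.resize(c[130:330,60:300],None,fx=3,fy=3,interpolation=cv2.INTER_CUBIC))
E
```

```text
t 31.88 pos [ 426.9 -339.    72.1] jaw [ 0.043 -0.999 -0.002] app [-0.002  0.002 -1.   ] F [-2.9  5.7 -0.3] gap 25.2 q [-0.78  0.59  1.7   0.    0.85  0.75]
```

View pics/s18.png

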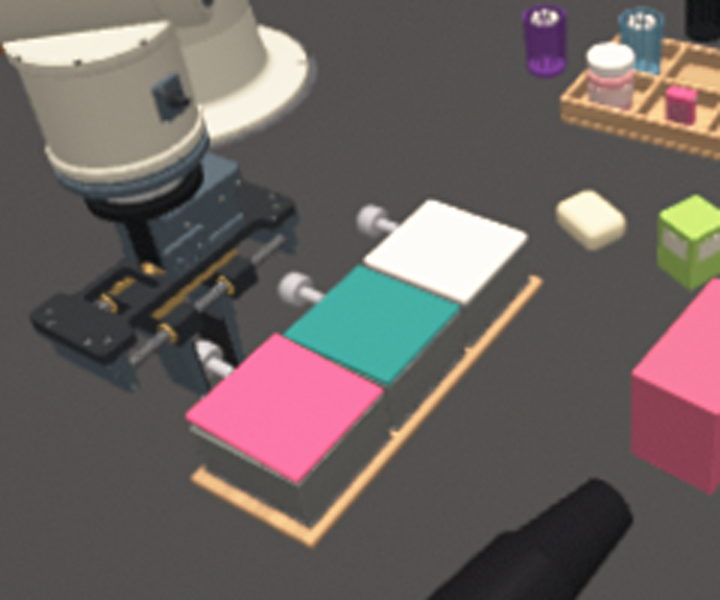

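>>> step_arm --slide '[[-0.004,0,-0.03],[-0.005,0,-0.06],[-0.005,0,-0.08],[-0.005,0,-0.08]]' --turn '[[0,0,0],[0,0,0],[0,0,0],[0,0,0]]' --gripper '[1,1,1,1]'

```text
clock: 32.42
position: [426.3, -339.1, 61.1]
orientation: [-1.229, 1.179, -1.176]
ft_force: [-5.2, 7.7, 6.7]
finger_gap: 0.276
```

>>> step_arm --slide '[[0,0,-0.01],[0,0,-0.02],[0,0,-0.03],[0,0,-0.03]]' --turn '[[0,0,0],[0,0,0],[0,0,0],[0,0,0]]' --gripper '[1,1,1,1]'

```text
clock: 32.92
position: [426.8, -339.2, 58.1]
orientation: [-1.229, 1.177, -1.177]
ft_force: [-6.8, 14.0, 37.9]
finger_gap: 0.275
```

>>> step_arm --slide '[[0,0,0],[0,0,0],[0,0,0],[0,0,0],[0,0,0.3],[0,0,0.8],[-0.2,0,1],[-0.2,0,1]]' --turn '[[0,0,0],[0,0,0],[0,0,0],[0,0,0],[0,0,0],[0,0,0],[0,0,0],[0,0,0]]' --gripper '[0,0,0,0,0,0,0,0]'

```text
clock: 33.92
position: [396.5, -340.7, 209.2]
orientation: [-1.229, 1.174, -1.182]
ft_force: [-1.0, -0.2, 0.2]
finger_gap: 1.0
```

>>> step_arm --slide '[[-0.3,0,0],[-0.4,0,0.3],[-0.4,0,0.3],[-0.4,0,0.3]]' --turn '[[0,0,0],[0,0,0],[0,0,0],[0,0,0]]' --gripper '[0,0,0,0]'

```text
clock: 34.42
position: [337.0, -339.6, 250.4]
orientation: [-1.229, 1.178, -1.177]
ft_force: [0.5, 0.2, -0.5]
finger_gap: 0.999
```

```bash
python3 - <<'E'
from h import *
st()
a=snapshot('scene');b=snapshot('top')
c=cv2.cvtColor(a['pixels'],cv2.COLOR_RGB2BGR)
cv2.imwrite('pics/s19.png',cv2.resize(c[110:320,60:340],None,fx=2.8,fy=2.8,interpolation=cv2.INTER_CUBIC))
c=cv2.cvtColor(b['pixels'],cv2.COLOR_RGB2BGR)
cv2.imwrite('pics/t19.png',cv2.resize(c[100:300,120:440],None,fx=2.5,fy=2.5,interpolation=cv2.INTER_CUBIC))
E
```

```text
t 34.42 pos [ 337.  -339.6  250.4] jaw [ 0.043 -0.999 -0.001] app [-0.     0.001 -1.   ] F [ 0.5  0.2 -0.5] gap 90.9 q [-0.91  0.27  1.67  0.    1.21  0.61]
```

View pics/s19.png

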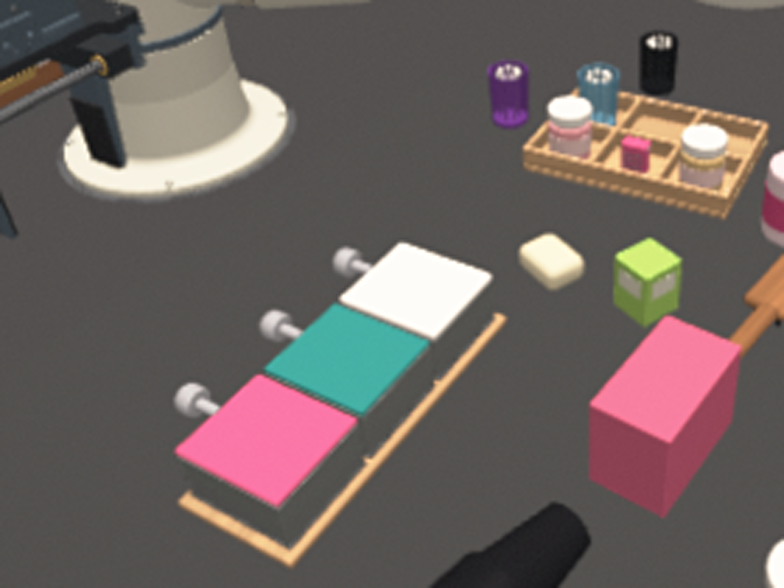

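View pics/t19.png

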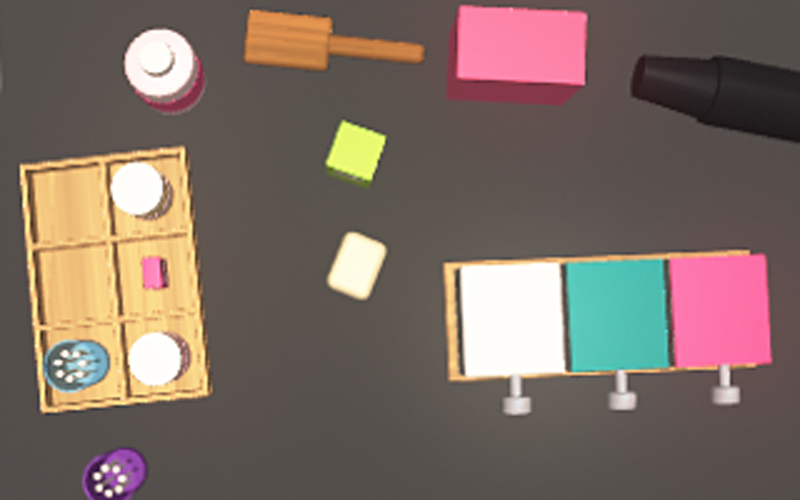

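```bash
python3 - <<'E'
from h import *
for n,o in(('scene','s0'),('top','t0')):
    p=snapshot(n);i=cv2.cvtColor(cv2.imread(f'pics/{o}.png'),cv2.COLOR_BGR2RGB)
    d=np.abs(p['pixels'].astype(int)-i).max(2)
    cv2.imwrite(f'pics/d_{n}.png',np.clip(d*3,0,255).astype(np.uint8))
    print(n,(d[225:290,115:190] if n=='scene' else d[195:275,380:435]).max())
E
```

```text
scene 18
top 5
```

View pics/d_scene.png

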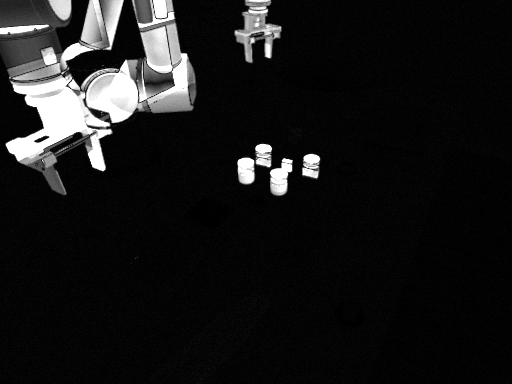

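The difference image shows that only the two jars and the refill have changed, at about (246,171), (280,182), (263,155), (311,167) and (287,165). The pink lid matches its starting image, so it is shut, and nothing else moved.

```bash
python3 -c "
from rig import *
print(sign_off())"
```

```text
the job is handed in; nothing more can be done
None
```

The job is handed in, at about 35 s on the robot's clock. Only the rose and amber jars were on the counter, and each now stands upright in a cell of its own. I opened the pink lid to about 100°, stood the refill upright in the cell between the jars, and pressed the lid shut until it met the rim.

The last pictures, compared with the first ones, show:
- **Pink lid:** it matches its starting image in both views.
- **Moved things:** in the scene view only the two jars, the refill and the arm have changed.
- **Left alone:** the white and teal lids, the tumbler, its purple and black look-alikes, and the other things are where they were.

No check failed. The highest wrist force I read was about 41 N, at the final press on the lid. The two-view height of the jar tops came out at 70 mm against the stated 66 mm. The grasps held regardless.

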